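# Charge ceramic balls through a spring-return gate valve and hold it open

## Robot

A 6-joint arm with a two-finger parallel gripper is mounted at the origin on the work surface. World frame = base frame: x ahead of the robot, y to its left, z up, the work surface at z = 0. Lengths are in m, angles in rad, forces in N, time in s.
With the tool pointing down it reaches from about 0.225 to 0.875 m from the base axis. Payload 3.4 kg.
Tool frame: the origin (TCP) lies at the very end of the fingers, on their centre line; the grasp point (between the pads) lies behind it (manip.tcp_to_grasp is the z of the grasp point in the tool frame, in m); z points along the fingers, y is the direction in which the jaws open and shut (so a half turn about z gives the same grasp; the last joint's range is limited). The gripper opens to 85 mm and grips with 20 to 120 N. Pads are 22 mm wide; open, the fingers measure 114 mm over their backs; the gripper's body (76 mm by 85 mm) begins 54 mm behind the grasp point. The pads swing forward as they close: fully open they stand 13 mm farther back than shut.
Start: joints at [-1.399, 0.276, 1.505, -0, 1.361, -0.121], TCP at [0.166, -0.551, 0.231] pointing down, gripper open.
Joint ranges: [-2.89, 2.89], [-0.75, 2.08], [0.22, 2.7], [-1.18, 4.32], [0.11, 2.71], [-2.7, 2.7]. Speed limits (rad/s): [2.57, 2.57, 3.14, 3.14, 3.14, 3.14].

## Interface

Orientations are given as a unit quaternion [w, x, y, z].
In Python, from rig import manip, eyes gives the robot as it stands.
- The arm moves only by the tool servo_tool, never from a script. Its argument "increments" is a list of rows, each an object with "slide": the shift along the tool's x, y, z in m, a list of three; "spin": the turn about the tool's z in degrees. A call has 1 to 8 rows; each row shifts and turns the commanded pose from where the row before left it, along the tool's axes as they then stand; what a row does not reach is not made up. A row lasts 1/10 s, in which the tool goes at most 50 mm and 8.59 degrees, less where a joint would pass 70% of its speed; a pose out of reach is approached as far as the arm can. A call is refused whole if a number of a shift passes 0.05 or a number of a turn 8.59, either way. A call with a gripper value outside its range is refused whole. "hand" is the opening, from 0 (shut) to 1 (fully open), set as the call begins (left out, the last holds). The fingers move at their own pace and stop on an object; "newtons" is the grip in N (left out, the last holds). Time passes only in rows, so rows that do not move let the fingers close. It gives the time, the measured TCP pose, the force and the opening at its end, in the units of the state.
- manip.get_state(): the state, without advancing time (a new reading comes with each control period).
- eyes.get_image(name): name is "scene" or "top" or "wrist"; returns the picture (480x640x3 uint8, blue, green, red); there is no depth.
- eyes.calibration(name): a dict with "fx", "fy", "cx", "cy" (pixels), "k1" (the pictures are not rectified: a ray, as slopes to the right and down, at radius r is drawn at 1 + k1 r^2 times it, then the intrinsics apply), "rvec" (rotation vector, rad) and "tvec" (3), from world to camera coordinates, as OpenCV has them; the wrist camera has in their place "hand_eye" (4x4, takes a point from camera to tool coordinates, whose origin is the TCP and whose axes are the flange's). Camera axes: x right, y down, z forward; pixel columns grow to the right and rows downward; lengths in m; the calibration is good to about 2 mm. A picture is of the moment at which its call begins: read the wrist's pose just before it. calibration takes no time and is no camera call.
- manip.sign_off(): hands the job in, once; it reports no verdict.
The state is a dict: "clock": time; "qpos": joint angles; "qd": joint speeds; "effort": joint torques, N m; "position": TCP position; "ee_rot": TCP orientation; "contact_force": force on the tool from outside, world axes, zero at the start; "moment": the same for the moment, N m; "width": finger opening in m.
Only numpy, scipy, OpenCV 4.12 (cv2) and the standard library are available. Lean on these libraries where they do the work, as an engineer would, in place of code of your own. Each camera call takes 0.05 s, during which the arm holds its last target.

## Task

With the gate valve shut, use the scoop to move at least four of the white ceramic balls from the blue tray into the glass funnel, never touching the balls with the gripper, and lay the scoop back in the tray. Then swing the valve's red-knobbed lever fully round to its stop against the spring so that the balls drop into the glass jar, and keep holding it there: finish while the gripper is still holding the lever at its stop. Leave the bottle, the beaker and the tube rack where they stand.

Things in the scene. Friction and masses are not known exactly. Their poses are not given: they have to be found in the camera images.
- stand: Fixed charging stand; origin at bench level on the vertical axis shared by jar, valve and funnel; z up. Base plate 180 x 150 mm. Open-topped glass jar: radius 50 mm, inner floor z = 15, rim z = 80 mm. Steel valve above it to z = 106 mm with a 60 mm bore, shut by a gate plate whose top is at z = 95 mm. The lever stands out on the +y side. A rod 12 mm thick, 200 mm high stands at x = 85, y = -55 mm
- funnel_mouth (a point): Centre of the glass funnel's open rim, 150 mm above the bench, on the stand's axis; inner radius 63 mm at the rim, narrowing to 30 mm at z = 106 mm. Balls lying in it on the shut gate have their centres between z = 98 and 150 mm
- gate_pivot (a point): Top of the valve's pivot (hinge axis vertical), 65 mm from the stand's axis toward stand +y, 122 mm above the bench; a steel drum of radius 13 mm stands there
- gate (a joint): Turn of the gate and its lever about the pivot, rad. 0 = shut (lever along stand +y, away from the funnel), 1.3 = at the stop, fully open; it grows anticlockwise seen from above, so the lever swings from stand +y toward stand -x. A torsion spring drives it shut: at the knob it takes 2.6 N to start and 6.3 N at the stop; let go, it snaps shut
- gate_knob (a point): Middle of the red upright knob on the lever's end: 22 mm across, 40 mm high, from the lever's top (96 mm above the bench) up to 136 mm; this point is at its mid-height, 116 mm. It runs round the pivot at a radius of 95 mm, in a horizontal plane; at its height nothing stands within 45 mm of it
- tray: Fixed blue tray, outer 181 x 98 mm, walls 26 mm high. Origin on the bench under the middle of its inner floor; +x to its far end. Inner floor 3 mm above the bench, x = -80 to 80, y = -45 to 45 mm; near and side walls upright, 4 mm thick; the far wall's inner face slopes outward from x = 80 mm at the floor to 93 mm at the top
- scoop: Loose aluminium scoop, about 75 g, lying in the tray's near half, lip toward the far end. Origin: centre of the blade's underside; +x to the lip, z up. Blade 80 x 80 mm, open in front, floor 2 mm thick, 0.8 mm at the lip; side and back walls 32 mm, side walls falling to the lip over the front half. Black handle 18 mm wide, 16 high, 105 long, rising backward at 25 degrees from the back wall's top
- scoop_grip (a point): Middle of the handle's grip, at scoop x = -83.5 mm, z = +54 mm: the handle is 18 mm wide (along scoop y) here; fingers from above close along scoop y
- bottle: Loose amber glass bottle, radius 32 mm, 125 mm high; origin under its centre. Leave it alone
- beaker: Loose empty glass beaker, radius 36 mm, 85 mm high; origin under its centre. Leave it alone
- tube_rack: Loose white foam rack 90 x 130 mm with four capped tubes, 76 mm high; origin under its centre. Leave it alone
- ball0: White ceramic ball, 22 mm across, 14 g; origin at its centre. Six alike lie in the tray's far half, in front of the scoop
- ball1: White ceramic ball, 22 mm across, 14 g; origin at its centre. Six alike lie in the tray's far half, in front of the scoop
- ball2: White ceramic ball, 22 mm across, 14 g; origin at its centre. Six alike lie in the tray's far half, in front of the scoop
- ball3: White ceramic ball, 22 mm across, 14 g; origin at its centre. Six alike lie in the tray's far half, in front of the scoop
- ball4: White ceramic ball, 22 mm across, 14 g; origin at its centre. Six alike lie in the tray's far half, in front of the scoop
- ball5: White ceramic ball, 22 mm across, 14 g; origin at its centre. Six alike lie in the tray's far half, in front of the scoop
There are look-alikes about, which are no part of the job. Leave any yellow look-alike of the scoop alone. Several things have the shape of the tray; the one meant has the colours described above.

How it is judged:
By the outcome, as a careful person would: the job done as asked, in the order asked, and still so for the second after the job is handed in, while the arm keeps its last pose, push and grip.
It also fails if it takes over 69 s, if anything falls off the work surface, if the arm or the gripper's body presses on something with over 40 N, if the wrist force passes 120 N, or if a joint passes its speed limit or range.

## Working session

There is one attempt and no reset: what is moved stays moved. The work goes in short steps, Python scripts to look and compute and a tool call to move; the robot and the scene stay as the last step left them, time stands still between calls to the robot, and variables do not carry over. Pictures are saved under pics/ and viewed, and the job is handed in when it is done.

Besides the shell and the picture viewer there is one more tool, called after "Request:" as name(argument=value, ...) on one line, values as JSON. servo_tool: Moves the arm, as the interface text tells. Its arguments: {"type":"object","properties":{"increments":{"type":"array","items":{"type":"object","properties":{"slide":{"type":"array","items":{"type":"number"}},"spin":{"type":"number"}}}},"hand":{"type":"number"},"newtons":{"type":"number"}},"required":["increments"]}

```bash
ls -la; mkdir -p pics
python3 - <<'E'
from rig import manip, eyes
import cv2
s=manip.get_state(); print(s); print(manip.tcp_to_grasp)
for n in ["scene","top","wrist"]:
    print(n,eyes.calibration(n)); cv2.imwrite(f"pics/{n}0.png",eyes.get_image(n))
E
```

```text
total 12
drwxr-xr-x  3 agent agent 4096 Dec  6 21:36 .
drwxr-xr-x 23 root  root  4096 Dec  6 21:36 ..
drwxr-xr-x  2 agent agent 4096 Dec  6 21:36 pics
{'clock': 0.0, 'qpos': array([-1.39900451e+00,  2.76601595e-01,  1.50613713e+00,  3.59255159e-05,
        1.36070037e+00, -1.21006341e-01]), 'qd': array([ 1.06758313e-03, -4.54684443e-05, -1.11083503e-03,  5.21258703e-04,
        4.90276984e-04,  8.29178690e-04]), 'effort': array([ 1.89547507e-03, -4.16767681e+01, -2.45807236e+01,  4.82751511e-04,
        1.10725666e-02, -1.01765184e-05]), 'position': array([ 0.16587629, -0.5500021 ,  0.23043436]), 'ee_rot': array([-9.23367553e-04,  9.89302908e-01,  1.45872899e-01, -5.88189923e-06]), 'contact_force': array([-0.29669596,  0.67075604, -0.42690303]), 'moment': array([0.00698349, 0.05606216, 0.02566496]), 'width': 0.08569793175905105}
-0.0187
scene {'fx': 623.7267689272315, 'fy': 623.7267689272315, 'cx': 322.3408845985889, 'cy': 234.73969994006575, 'k1': 0.0018000587011327888, 'rvec': array([ 1.10610083,  2.56807518, -0.77858572]), 'tvec': array([ 0.35457631, -0.25108665,  1.72371794])}
top {'fx': 557.609247289949, 'fy': 557.609247289949, 'cx': 313.97889963702227, 'cy': 234.28466595395835, 'k1': 0.042996506852004, 'rvec': array([ 2.16298671, -2.20599885,  0.09212673]), 'tvec': array([0.03070463, 0.55034299, 1.36801586])}
wrist {'fx': 330.8197673633082, 'fy': 330.8197673633082, 'cx': 317.02987255118427, 'cy': 240.6475531164906, 'k1': -0.056240695299919, 'hand_eye': array([[ 1.06075266e-03, -9.58625386e-01, -2.84668656e-01,
         7.23149180e-02],
       [ 9.99999437e-01,  1.02338410e-03,  2.80010034e-04,
         3.95377215e-04],
       [ 2.29006511e-05, -2.84668793e-01,  9.58625932e-01,
        -1.42246495e-01],
       [ 0.00000000e+00,  0.00000000e+00,  0.00000000e+00,
         1.00000000e+00]])}
```

View pics/top0.png

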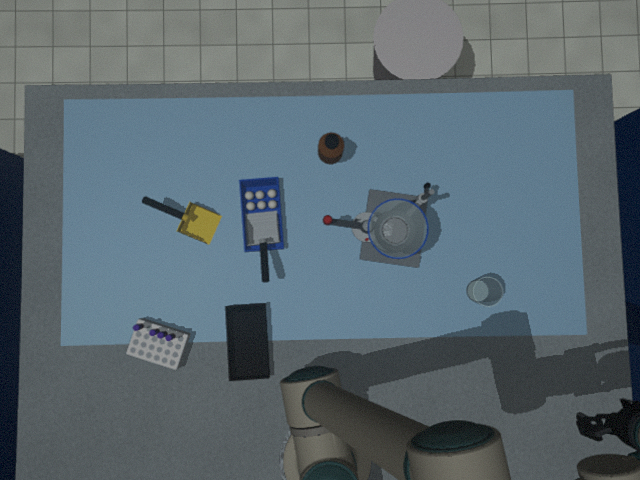

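View pics/scene0.png

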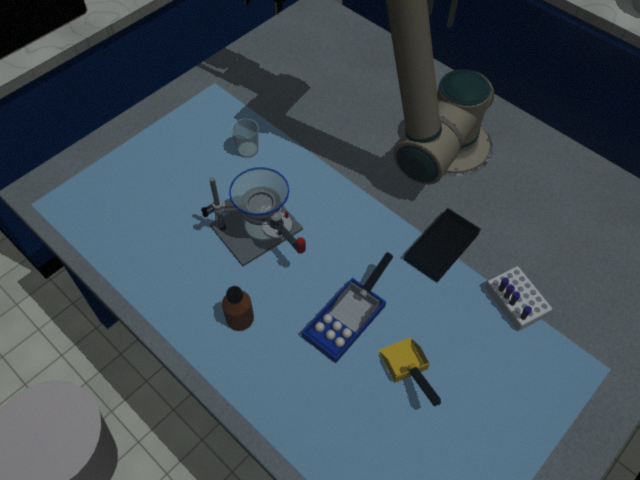

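View pics/wrist0.png

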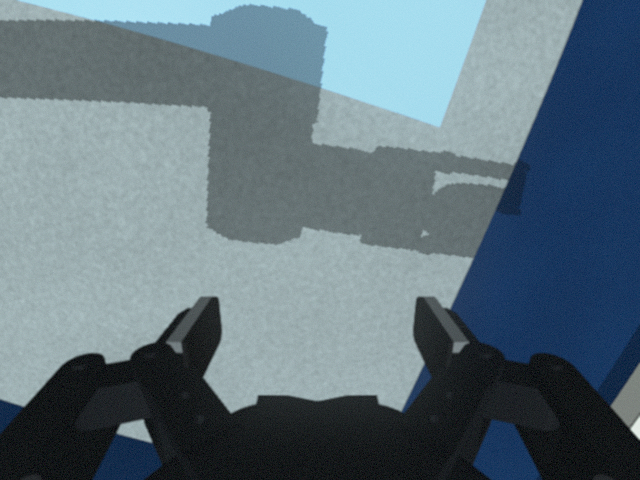

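Top view: the blue tray is centred near (262,215) with six balls at its top end. The metal scoop's handle points down, toward (265,280). The funnel is at about (398,228) and the red knob at (327,220). The yellow scoop at (200,222) and the black tray at (248,341) are decoys. I'll zoom in to measure.

```bash
cat > h.py <<'E'
import numpy as np, cv2
from rig import manip, eyes
def cam(n):
    c=eyes.calibration(n); K=np.array([[c['fx'],0,c['cx']],[0,c['fy'],c['cy']],[0,0,1.]]); D=np.array([c['k1'],0,0,0.])
    if 'rvec' in c: return K,D,c['rvec'],c['tvec']
    s=manip.get_state(); w,x,y,z=s['ee_rot']
    from scipy.spatial.transform import Rotation as R
    T=np.eye(4); T[:3,:3]=R.from_quat([x,y,z,w]).as_matrix(); T[:3,3]=s['position']
    W=np.linalg.inv(T@c['hand_eye']); return K,D,cv2.Rodrigues(W[:3,:3])[0].ravel(),W[:3,3]
def ray(C,uv):
    K,D,r,t=C; p=cv2.undistortPoints(np.array(uv,float).reshape(-1,1,2),K,D).reshape(-1,2)
    R=cv2.Rodrigues(r)[0]; o=-R.T@t; d=np.c_[p,np.ones(len(p))]@R; return o,d
def atz(C,uv,z):
    o,d=ray(C,uv); return o+d*((z-o[2])/d[:,2])[:,None]
def proj(C,P):
    K,D,r,t=C; return cv2.projectPoints(np.array(P,float).reshape(-1,3),r,t,K,D)[0].reshape(-1,2)
def crop(img,x0,y0,x1,y1,name,s=None):
    c=img[y0:y1,x0:x1]; s=s or min(800/c.shape[1],600/c.shape[0])
    cv2.imwrite(name,cv2.resize(c,None,fx=s,fy=s,interpolation=cv2.INTER_CUBIC)); print(name,s)
E
python3 - <<'E'
from h import *
t=cv2.imread('pics/top0.png'); crop(t,220,165,320,290,'pics/t_tray.png',4.8); crop(t,310,165,450,275,'pics/t_stand.png',5)
C=cam('top')
hsv=cv2.cvtColor(t,cv2.COLOR_BGR2HSV)
m=((hsv[...,0]>105)&(hsv[...,0]<130)&(hsv[...,1]>150)).astype(np.uint8); m[:, :225]=0;m[:,300:]=0;m[:160]=0;m[270:]=0
ys,xs=np.nonzero(m); r=cv2.minAreaRect(np.c_[xs,ys].astype(np.float32)); b=cv2.boxPoints(r);print(r,b)
print(atz(C,b,0.026))
E
```

```text
pics/t_tray.png 4.8
pics/t_stand.png 5
((261.1379699707031, 213.83966064453125), (71.84822082519531, 39.14007568359375), 85.71085357666016) [[238.93599 179.4798 ]
 [277.96643 176.55252]
 [283.33997 248.19952]
 [244.30951 251.1268 ]]
[[0.69142036 0.20457925 0.026     ]
 [0.69705361 0.1070748  0.026     ]
 [0.51738761 0.09647994 0.026     ]
 [0.51204921 0.19307395 0.026     ]]
```

View pics/t_tray.png

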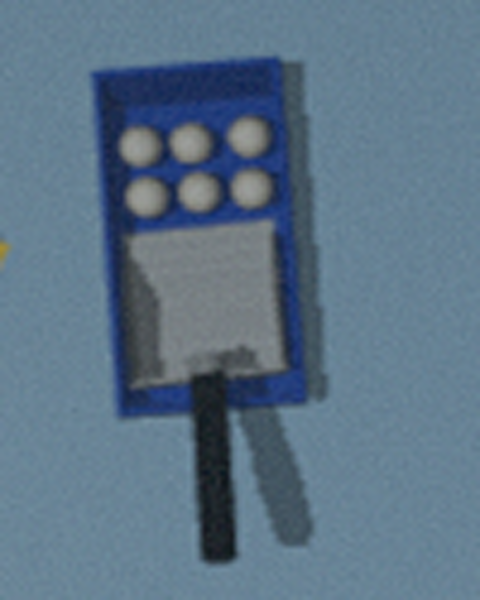

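View pics/t_stand.png

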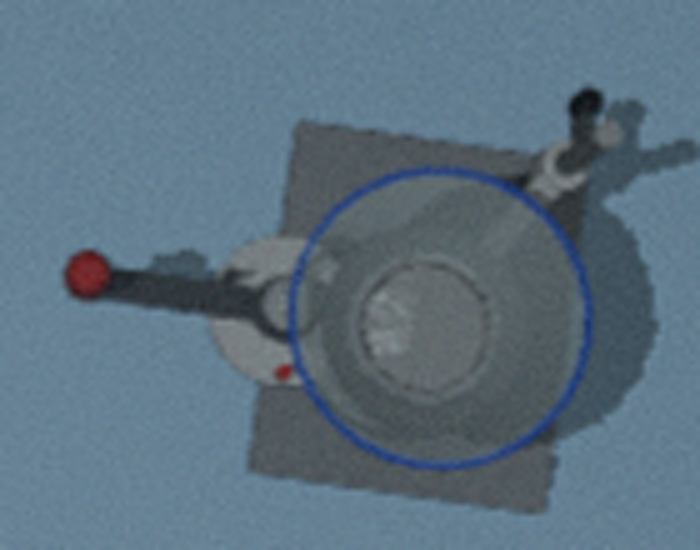

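Run:
```python
from h import *
C=cam('top')
f=lambda l:[(220+a/4.8,165+b/4.8) for a,b in l]
g=lambda l:[(310+a/5,165+b/5) for a,b in l]
print('lip',atz(C,f([(125,237),(272,222)]),.004))
print('back',atz(C,f([(130,388),(288,370)]),.035))
print('handle end',atz(C,f([(218,553)]),.085), 'start',atz(C,f([(207,375)]),.045))
b=atz(C,f([(140,146),(190,143),(248,136),(148,196),(200,191),(251,188)]),.014);print('balls',b)
c=atz(C,g([(441,317),(441,168),(441,467),(291,317),(592,317)]),.15);print('rim',c)
print('gate',atz(C,g([(425,325)]),.1))
k=atz(C,g([(88,275)]),.136);print('knob',k)
e=k[0]-c[0];print(np.hypot(*e[:2]),np.degrees(np.arctan2(e[1],e[0])))
# scene cam check
S=cam('scene')
print('scene proj rim,knob', proj(S,[c[0],k[0]]))
s=cv2.imread('pics/scene0.png'); crop(s,190,150,330,280,'pics/s_stand.png'); crop(s,290,240,410,370,'pics/s_tray.png')
```

```text
lip [[0.60599324 0.19036338 0.004     ]
 [0.61247542 0.11294814 0.004     ]]
back [[0.52449157 0.18507037 0.035     ]
 [0.53214334 0.1040314  0.035     ]]
handle end [[0.4394344  0.13704199 0.085     ]] start [[0.52974956 0.14473525 0.045     ]]
balls [[0.65263522 0.18084815 0.014     ]
 [0.65373802 0.15466924 0.014     ]
 [0.65687551 0.12424744 0.014     ]
 [0.62617951 0.17697175 0.014     ]
 [0.62830584 0.14976651 0.014     ]
 [0.62938645 0.12307351 0.014     ]]
rim [[ 0.55043487 -0.16996783  0.15      ]
 [ 0.61834563 -0.17208758  0.15      ]
 [ 0.48263108 -0.16780455  0.15      ]
 [ 0.5517593  -0.10215435  0.15      ]
 [ 0.54910028 -0.23813124  0.15      ]]
gate [[ 0.55109593 -0.17027541  0.1       ]]
knob [[ 0.57409294 -0.01117363  0.136     ]]
0.16054688549648594 81.526075118958
scene proj rim,knob [[259.32759289 190.87913612]
 [301.59533979 240.06666609]]
pics/s_stand.png 4.615384615384615
pics/s_tray.png 4.615384615384615
```

View pics/s_stand.png

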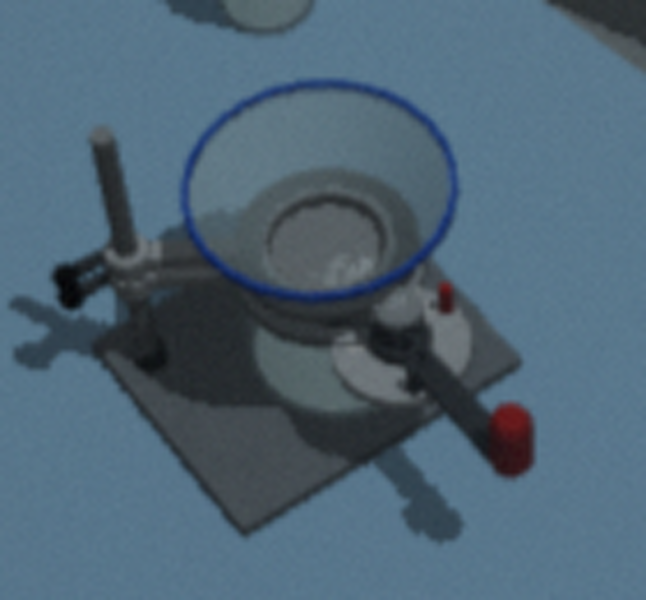

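View pics/s_tray.png

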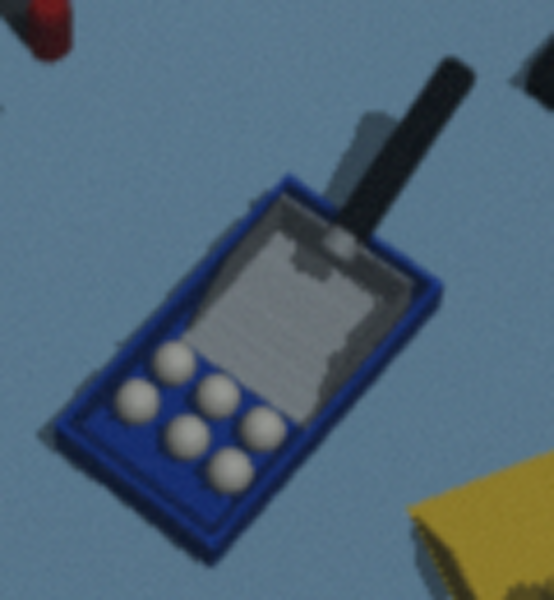

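Tray outline measures 180x97 mm (181x98 given), and knob to axis is 160.5 mm (160 given), so the fixes are good. Moving toward a point above the scoop grip.

Request:
servo_tool(increments=[{"slide": [0, 0, 0], "spin": 5.9}, {"slide": [0, 0, 0], "spin": 5.9}, {"slide": [0.015, -0.025, 0]}, {"slide": [0.024, -0.042, 0]}, {"slide": [0.024, -0.042, 0]}, {"slide": [0.024, -0.042, 0]}, {"slide": [0.024, -0.042, 0]}, {"slide": [0.024, -0.042, 0]}], hand=1)

```text
$.increments[2]: bad value
```

Request:
servo_tool(increments=[{"slide": [0.024, -0.042, 0]}, {"slide": [0.024, -0.042, 0]}, {"slide": [0.024, -0.042, 0]}, {"slide": [0.024, -0.042, 0]}, {"slide": [0.024, -0.042, 0]}, {"slide": [0.024, -0.042, 0]}, {"slide": [0.024, -0.042, 0]}, {"slide": [0.024, -0.042, 0]}])

```text
$.increments[0]: bad value
```

```bash
cat >> h.py <<'E'
def pose():
    s=manip.get_state(); w,x,y,z=s['ee_rot']; from scipy.spatial.transform import Rotation as R
    return s, R.from_quat([x,y,z,w]).as_matrix()
def to(P,yaw=None):
    s,M=pose(); d=M.T@(np.array(P)-s['position']); y=np.degrees(np.arctan2(M[1,0],M[0,0]))
    print('t',round(s['clock'],2),'pos',s['position'].round(4),'yaw',y.round(2),'tilt',np.degrees(np.arccos(-M[2,2])).round(2),'F',s['contact_force'].round(1),'w',round(s['width'],4))
    print('tool delta mm',(d*1000).round(1), 'spin', None if yaw is None else round(y-yaw,2))
E
python3 -c "
from h import *
to([.4856,.1408,.12],5)
"
```

```text
t 0.15 pos [ 0.1659 -0.5501  0.2307] yaw 16.77 tilt 0.08 F [-0.5 -0.1 -1.1] w 0.0858
tool delta mm [ 505.5 -569.1  111.5] spin 11.77
```

Both keys are required in every row.

Request:
servo_tool(increments=[{"slide": [0, 0, 0], "spin": 5.9}, {"slide": [0, 0, 0], "spin": 5.9}, {"slide": [0.015, -0.025, 0], "spin": 0}, {"slide": [0.024, -0.042, 0], "spin": 0}, {"slide": [0.024, -0.042, 0], "spin": 0}, {"slide": [0.024, -0.042, 0], "spin": 0}, {"slide": [0.024, -0.042, 0], "spin": 0}, {"slide": [0.024, -0.042, 0], "spin": 0}], hand=1)

```text
clock: 0.95
position: [0.2804, -0.3028, 0.2311]
ee_rot: [-0.0, 0.999, 0.043, 0.0]
contact_force: [1.2, 0.1, 0.5]
width: 0.0856
```

Request:
servo_tool(increments=[{"slide": [0.024, -0.042, 0], "spin": 0}, {"slide": [0.024, -0.042, 0], "spin": 0}, {"slide": [0.024, -0.042, 0], "spin": 0}, {"slide": [0.024, -0.042, 0], "spin": 0}, {"slide": [0.024, -0.042, 0], "spin": 0}, {"slide": [0.024, -0.042, 0], "spin": 0}, {"slide": [0.024, -0.042, 0], "spin": 0}, {"slide": [0.024, -0.042, 0], "spin": 0}])

```text
clock: 1.75
position: [0.4425, 0.0487, 0.2313]
ee_rot: [0.0, 0.999, 0.044, 0.0]
contact_force: [1.5, -0.7, -0.3]
width: 0.0855
```

```bash
python3 -c "
from h import *
to([.4856,.1408,.12],5)
"
```

```text
t 1.75 pos [0.4425 0.0487 0.2313] yaw 5.0 tilt 0.03 F [ 1.5 -0.7 -0.3] w 0.0855
tool delta mm [ 50.9 -88.1 111.3] spin 0.0
```

Request:
servo_tool(increments=[{"slide": [0.02, -0.036, 0.01], "spin": 0}, {"slide": [0.02, -0.036, 0.02], "spin": 0}, {"slide": [0.011, -0.016, 0.02], "spin": 0}, {"slide": [0, 0, 0.02], "spin": 0}, {"slide": [0, 0, 0], "spin": 0}])

```text
clock: 2.25
position: [0.4831, 0.1391, 0.1583]
ee_rot: [0.0, 0.999, 0.044, -0.004]
contact_force: [-0.4, -0.5, 0.4]
width: 0.0854
```

```bash
python3 -c "
from h import *
to([.4856,.1408,.12],5)
C=cam('wrist'); im=eyes.get_image('wrist'); cv2.imwrite('pics/w1.png',im)
from math import *
S=np.array([.5688,.1481,.003]);c,s=cos(radians(5)),sin(radians(5))
def P(x,y,z): return S+[c*x-s*y,s*x+c*y,z]
print(proj(C,[P(-83.5e-3,0,.062),P(-.135,0,.085),P(-.04,0,.032),P(-.04,.04,.032),P(-.04,-.04,.032),P(.04,.04,0),P(.04,-.04,0)]).round(0))
"
```

```text
t 2.25 pos [0.4831 0.1391 0.1583] yaw 5.06 tilt 0.41 F [-0.4 -0.5  0.4] w 0.0854
tool delta mm [ 2.9 -1.5 38.3] spin 0.06
[[314. 239.]
 [314. 317.]
 [315. 176.]
 [264. 176.]
 [365. 176.]
 [266.  75.]
 [363.  75.]]
```

View pics/w1.png

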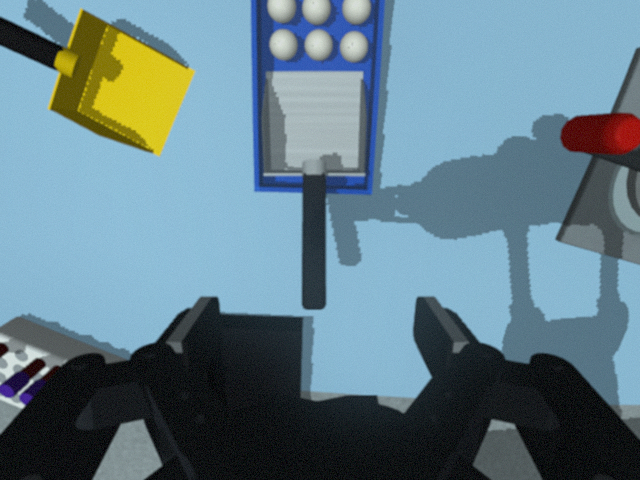

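Request:
servo_tool(increments=[{"slide": [0.003, -0.0015, 0.02], "spin": 0}, {"slide": [0, 0, 0.03], "spin": 0}, {"slide": [0, 0, 0.03], "spin": 0}, {"slide": [0, 0, 0.025], "spin": 0}, {"slide": [0, 0, 0.01], "spin": 0}, {"slide": [0, 0, 0.002], "spin": 0}, {"slide": [0, 0, 0], "spin": 0}])

```text
clock: 3.0
position: [0.4893, 0.1403, 0.0453]
ee_rot: [-0.0, 0.999, 0.043, 0.001]
contact_force: [0.1, -0.8, 0.0]
width: 0.0854
```

```bash
python3 -c "
from h import *
to([.4856,.1408,.038],5)
"
```

```text
t 3.0 pos [0.4893 0.1403 0.0453] yaw 4.95 tilt 0.11 F [ 0.1 -0.8  0. ] w 0.0854
tool delta mm [-3.6 -0.8  7.3] spin -0.05
```

Request:
servo_tool(increments=[{"slide": [-0.0035, 0, 0.007], "spin": 0}, {"slide": [0, 0, 0], "spin": 0}])

```text
clock: 3.2
position: [0.4842, 0.1401, 0.0375]
ee_rot: [0.0, 0.999, 0.043, -0.0]
contact_force: [-1.1, -0.3, 0.0]
width: 0.0852
```

Request:
servo_tool(increments=[{"slide": [0, 0, 0], "spin": 0}, {"slide": [0, 0, 0], "spin": 0}, {"slide": [0, 0, 0], "spin": 0}, {"slide": [0, 0, 0], "spin": 0}, {"slide": [0, 0, 0], "spin": 0}, {"slide": [0, 0, 0], "spin": 0}, {"slide": [0, 0, 0], "spin": 0}], hand=0, newtons=20)

```text
clock: 3.9
position: [0.4849, 0.1402, 0.0374]
ee_rot: [-0.0, 0.999, 0.043, 0.0]
contact_force: [0.4, 0.2, 2.4]
width: 0.0174
```

```bash
python3 -c "
from h import *
to([.4856,.1408,.038],5)
cv2.imwrite('pics/w2.png',eyes.get_image('wrist'))
"
```

```text
t 3.9 pos [0.4849 0.1402 0.0374] yaw 4.97 tilt 0.01 F [0.4 0.2 2.4] w 0.0174
tool delta mm [ 0.8 -0.5 -0.6] spin -0.03
```

View pics/w2.png

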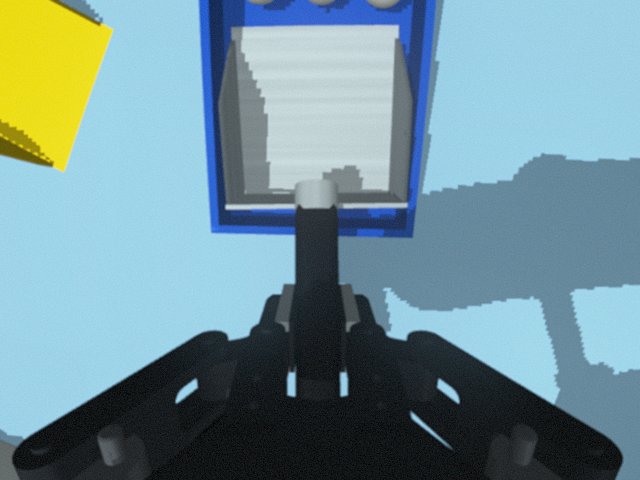

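Request:
servo_tool(increments=[{"slide": [0, 0, -0.01], "spin": 0}, {"slide": [0, -0.002, -0.015], "spin": 1.5}, {"slide": [0, 0, 0], "spin": 0}, {"slide": [0, 0, 0], "spin": 0}])

```text
clock: 4.35
position: [0.4847, 0.1422, 0.0626]
ee_rot: [0.0, 1.0, 0.031, 0.0]
contact_force: [0.2, -0.6, -0.5]
width: 0.0178
```

```bash
python3 -c "
from h import *
to([.4856,.1408,.038],3.5)
cv2.imwrite('pics/w3.png',eyes.get_image('wrist'))
S=eyes.get_image('scene'); crop(S,290,200,430,360,'pics/s3.png')
"
```

```text
t 4.35 pos [0.4847 0.1422 0.0626] yaw 3.51 tilt 0.05 F [ 0.2 -0.6 -0.5] w 0.0178
tool delta mm [ 0.8  1.4 24.6] spin 0.01
pics/s3.png 3.75
```

View pics/w3.png

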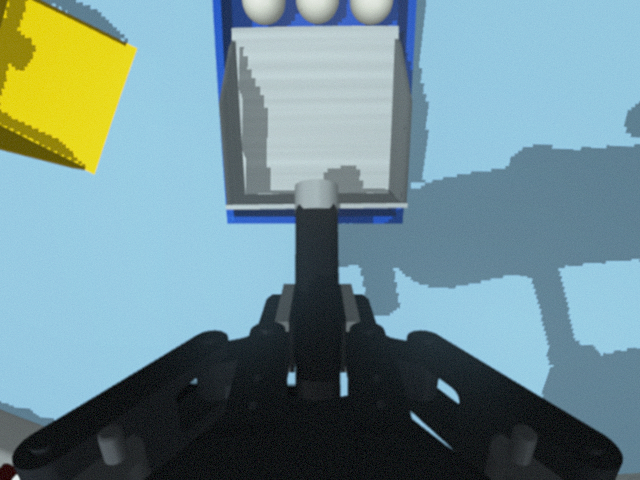

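View pics/s3.png

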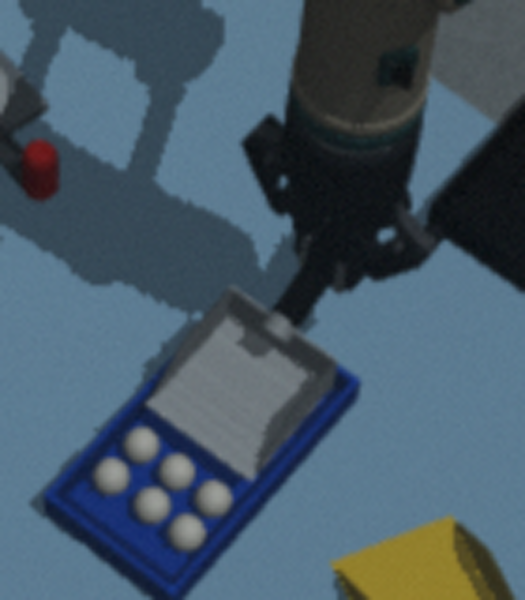

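Request:
servo_tool(increments=[{"slide": [0, 0, 0.015], "spin": 0}, {"slide": [0, 0, 0.01], "spin": 0}, {"slide": [0, 0, 0.001], "spin": 0}, {"slide": [0.006, 0, 0], "spin": 0}, {"slide": [0.008, 0, 0], "spin": 0}, {"slide": [0.008, 0, 0], "spin": 0}, {"slide": [0.008, 0, 0], "spin": 0}], newtons=30)

```text
clock: 5.15
position: [0.5152, 0.144, 0.0358]
ee_rot: [0.0, 1.0, 0.03, -0.0]
contact_force: [-0.9, -0.1, -0.9]
width: 0.0174
```

```bash
python3 -c "
from h import *
to([.4856,.1408,.038],3.5)
cv2.imwrite('pics/w4.png',eyes.get_image('wrist'))
"
```

```text
t 5.15 pos [0.5152 0.144  0.0358] yaw 3.48 tilt 0.02 F [-0.9 -0.1 -0.9] w 0.0174
tool delta mm [-29.7   1.4  -2.2] spin -0.02
```

View pics/w4.png

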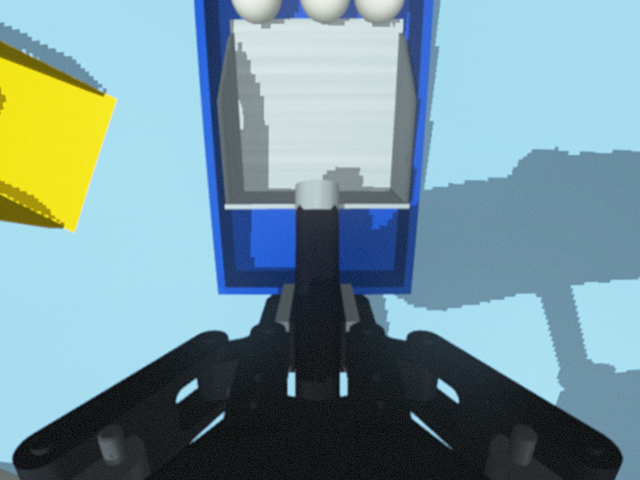

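The lip has risen about 3 mm because pressing down pivoted the scoop in the pads. I'll slacken the grip so the scoop drops flat, then grip it again.

Request:
servo_tool(increments=[{"slide": [0, 0, -0.0015], "spin": 0}, {"slide": [0, 0, 0], "spin": 0}, {"slide": [0, 0, 0], "spin": 0}], hand=0.32)

```text
clock: 5.5
position: [0.5144, 0.144, 0.0379]
ee_rot: [0.0, 1.0, 0.03, 0.0]
contact_force: [0.1, -0.7, 0.6]
width: 0.0275
```

Request:
servo_tool(increments=[{"slide": [0, 0, 0], "spin": 0}, {"slide": [0, 0, 0], "spin": 0}, {"slide": [0, 0, 0], "spin": 0}], hand=0, newtons=40)

```text
clock: 5.8
position: [0.5143, 0.144, 0.0379]
ee_rot: [0.0, 1.0, 0.03, -0.0]
contact_force: [-0.8, 0.6, 2.6]
width: 0.0177
```

```bash
python3 -c "
from h import *
to([.4856,.1408,.038],3.5)
cv2.imwrite('pics/w5.png',eyes.get_image('wrist'))
"
```

```text
t 5.8 pos [0.5143 0.144  0.0379] yaw 3.48 tilt 0.01 F [-0.8  0.6  2.6] w 0.0177
tool delta mm [-28.8   1.4  -0.1] spin -0.02
```

View pics/w5.png

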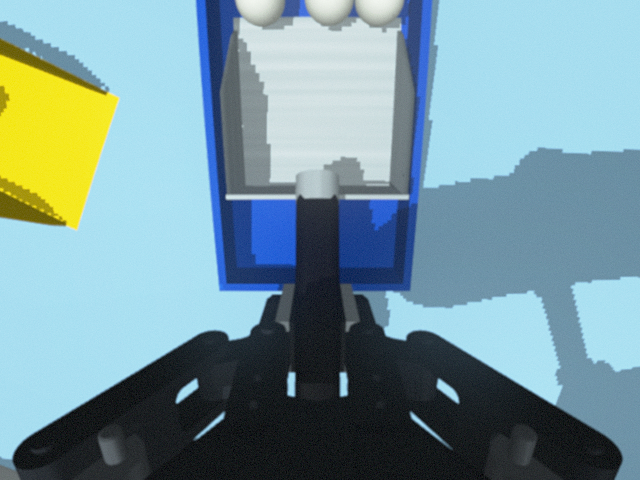

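```bash
cat >> h.py <<'E'
TO=np.array([.598,.1497,0]); 
def tray(P):
    a=np.radians(3.5); d=np.atleast_2d(P)-TO; return np.c_[d[:,0]*np.cos(a)+d[:,1]*np.sin(a),-d[:,0]*np.sin(a)+d[:,1]*np.cos(a),d[:,2]]
E
python3 -c "
from h import *
C=cam('wrist')
print('lip',tray(atz(C,[(236,18),(400,20)],.004))*1000)
print('back',tray(atz(C,[(227,197),(409,197)],.035))*1000)
print('near wall',tray(atz(C,[(220,290),(411,290)],.026))*1000)
"
```

```text
lip [[ 46.50559497  37.50663528   4.        ]
 [ 45.70312521 -40.46454535   4.        ]]
back [[-34.48383054  38.80703615  35.        ]
 [-34.42172187 -41.78100406  35.        ]]
near wall [[-83.69079212  48.59722716  26.        ]
 [-83.60733328 -49.18844119  26.        ]]
```

Request:
servo_tool(increments=[{"slide": [0.006, -0.001, 0], "spin": 0}, {"slide": [0.007, 0, 0], "spin": 0}, {"slide": [0.007, 0, 0], "spin": 0}, {"slide": [0.007, 0, 0], "spin": 0}, {"slide": [0.005, 0, 0], "spin": 0}, {"slide": [0, 0, 0], "spin": 0}])

```text
clock: 6.45
position: [0.5443, 0.1467, 0.038]
ee_rot: [0.0, 1.0, 0.03, -0.002]
contact_force: [-5.3, 0.1, 6.8]
width: 0.0176
```

```bash
python3 -c "
from h import *
to([.4856,.1408,.038],3.5)
cv2.imwrite('pics/w6.png',eyes.get_image('wrist'))
S=eyes.get_image('scene'); crop(S,290,200,430,370,'pics/s6.png')
"
```

```text
t 6.45 pos [0.5443 0.1467 0.038 ] yaw 3.49 tilt 0.28 F [-5.3  0.1  6.8] w 0.0176
tool delta mm [-58.9   2.3   0.2] spin -0.01
pics/s6.png 3.5294117647058822
```

View pics/w6.png

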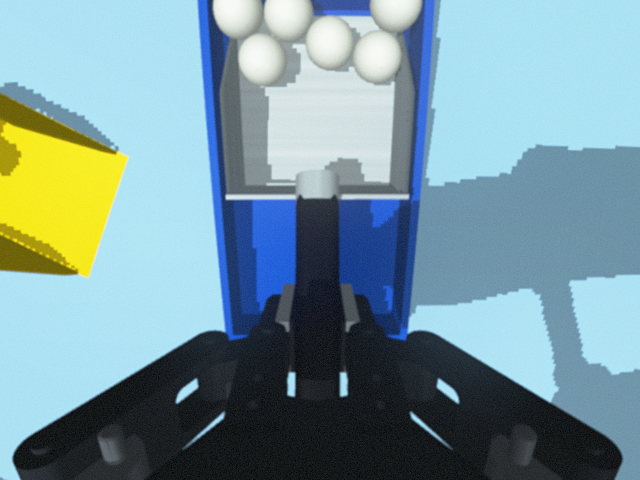

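View pics/s6.png

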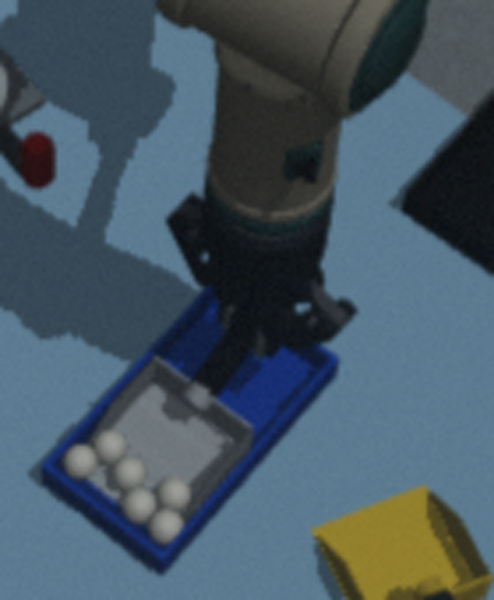

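Request:
servo_tool(increments=[{"slide": [0.003, 0, 0], "spin": 0}, {"slide": [0.003, 0, 0], "spin": 0}, {"slide": [0.001, 0, 0], "spin": 0}, {"slide": [0, 0, 0], "spin": 0}])

```text
clock: 6.95
position: [0.547, 0.147, 0.0379]
ee_rot: [0.001, 1.0, 0.031, -0.006]
contact_force: [-13.6, -0.8, 14.4]
width: 0.0173
```

```bash
python3 -c "
from h import *
to([.4856,.1408,.038],3.5)
cv2.imwrite('pics/w7.png',eyes.get_image('wrist'))
S=eyes.get_image('top'); crop(S,220,160,320,260,'pics/t7.png')
C=cam('wrist')
print('back',tray(atz(C,[(227,197),(409,197)],.035))*1000)
"
```

```text
t 6.95 pos [0.547  0.147  0.0379] yaw 3.51 tilt 0.72 F [-13.6  -0.8  14.4] w 0.0173
tool delta mm [-61.6   2.4   0.7] spin 0.01
pics/t7.png 6.0
back [[ -1.59250532  39.61006709  35.        ]
 [ -1.49578645 -40.62774321  35.        ]]
```

View pics/w7.png

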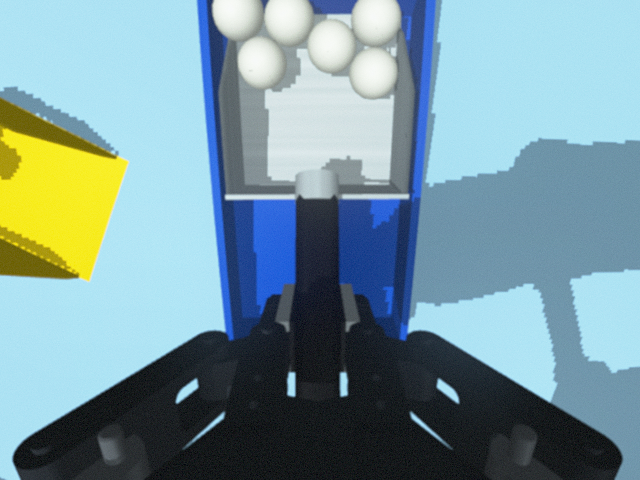

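View pics/t7.png

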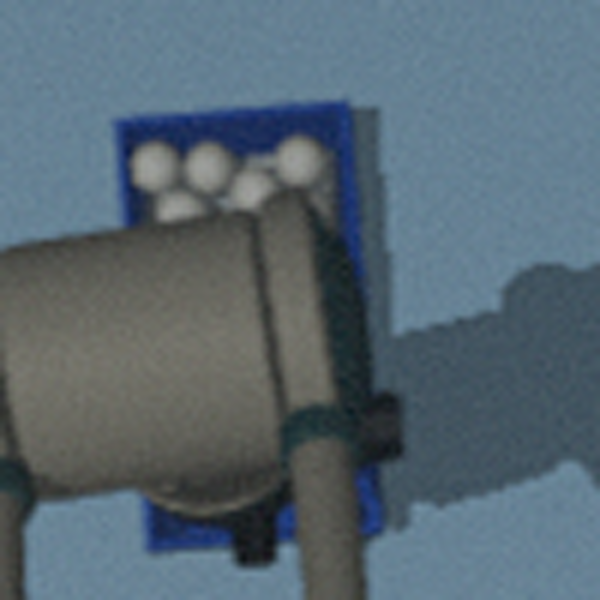

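Request:
servo_tool(increments=[{"slide": [-0.002, 0, 0.002], "spin": 0}, {"slide": [-0.002, 0, 0.002], "spin": 0}, {"slide": [-0.002, 0, 0.002], "spin": 0}, {"slide": [-0.001, 0, 0.001], "spin": 0}, {"slide": [0, 0, 0], "spin": 0}])

```text
clock: 7.55
position: [0.5435, 0.1468, 0.0327]
ee_rot: [0.0, 1.0, 0.031, -0.002]
contact_force: [-9.6, -0.7, 19.0]
width: 0.0175
```

```bash
python3 -c "
from h import *
to([.4856,.1408,.038],3.5)
cv2.imwrite('pics/w8.png',eyes.get_image('wrist'))
"
```

```text
t 7.55 pos [0.5435 0.1468 0.0327] yaw 3.51 tilt 0.26 F [-9.6 -0.7 19. ] w 0.0175
tool delta mm [-58.1   2.5  -5. ] spin 0.01
```

View pics/w8.png

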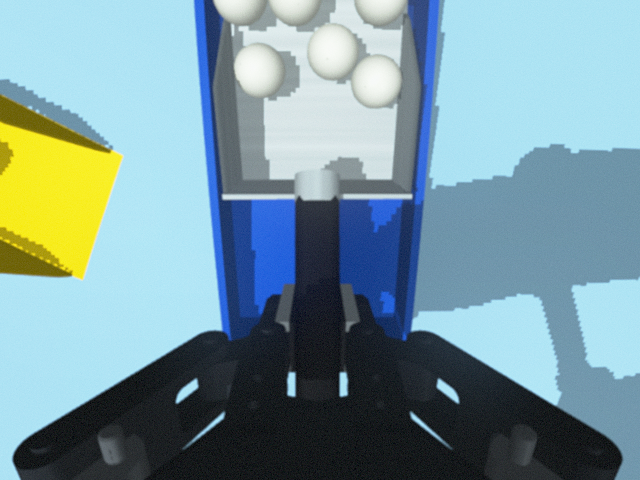

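Request:
servo_tool(increments=[{"slide": [-0.002, 0, 0.002], "spin": 0}, {"slide": [-0.001, 0, 0.001], "spin": 0}, {"slide": [0, 0, 0], "spin": 0}, {"slide": [0, 0, 0], "spin": 0}])

```text
clock: 8.0
position: [0.5413, 0.1467, 0.0296]
ee_rot: [0.0, 1.0, 0.031, -0.002]
contact_force: [-8.3, 0.1, 16.3]
width: 0.0173
```

Request:
servo_tool(increments=[{"slide": [0, 0, 0], "spin": 0}, {"slide": [0, 0, -0.004], "spin": 0}, {"slide": [0, 0, -0.008], "spin": 0}, {"slide": [0, 0, -0.01], "spin": 0}, {"slide": [0, 0, -0.01], "spin": 0}, {"slide": [0, 0, 0], "spin": 0}], newtons=110)

```text
clock: 8.6
position: [0.5449, 0.1469, 0.0614]
ee_rot: [-0.0, 1.0, 0.03, 0.002]
contact_force: [-0.1, -0.4, -1.7]
width: 0.0164
```

```bash
python3 -c "
from h import *
to([.4856,.1408,.038],3.5)
cv2.imwrite('pics/w9.png',eyes.get_image('wrist'))
S=eyes.get_image('scene'); crop(S,290,200,430,370,'pics/s9.png')
"
```

```text
t 8.6 pos [0.5449 0.1469 0.0614] yaw 3.47 tilt 0.2 F [-0.1 -0.4 -1.7] w 0.0164
tool delta mm [-59.6   2.5  23.2] spin -0.03
pics/s9.png 3.5294117647058822
```

View pics/w9.png

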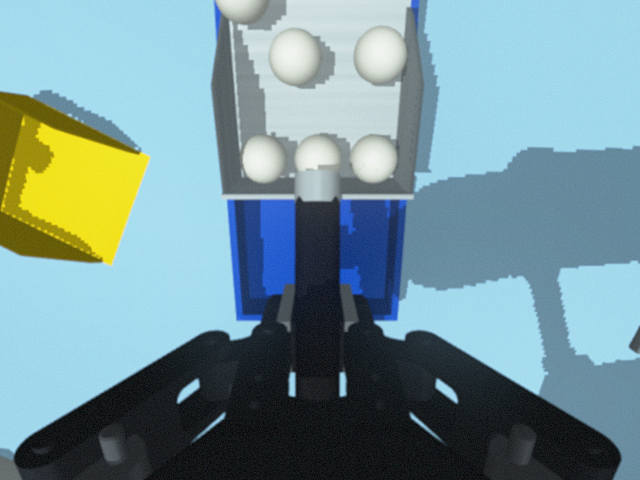

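View pics/s9.png

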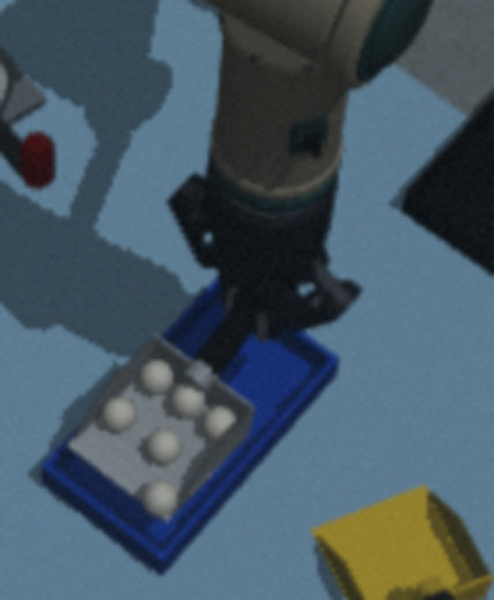

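Request:
servo_tool(increments=[{"slide": [0, 0, -0.005], "spin": 0}, {"slide": [0, 0, -0.01], "spin": 0}, {"slide": [0, 0, -0.01], "spin": 0}, {"slide": [0, 0, 0], "spin": 0}])

```text
clock: 9.1
position: [0.5449, 0.147, 0.0867]
ee_rot: [-0.0, 1.0, 0.03, 0.002]
contact_force: [0.2, 0.1, -1.4]
width: 0.0164
```

```bash
python3 -c "
from h import *
to([.4856,.1408,.038],3.5)
cv2.imwrite('pics/w10.png',eyes.get_image('wrist'))
S=eyes.get_image('scene'); crop(S,290,200,430,370,'pics/s10.png')
"
```

```text
t 9.1 pos [0.5449 0.147  0.0867] yaw 3.48 tilt 0.23 F [ 0.2  0.1 -1.4] w 0.0164
tool delta mm [-59.8   2.6  48.5] spin -0.02
pics/s10.png 3.5294117647058822
```

View pics/w10.png

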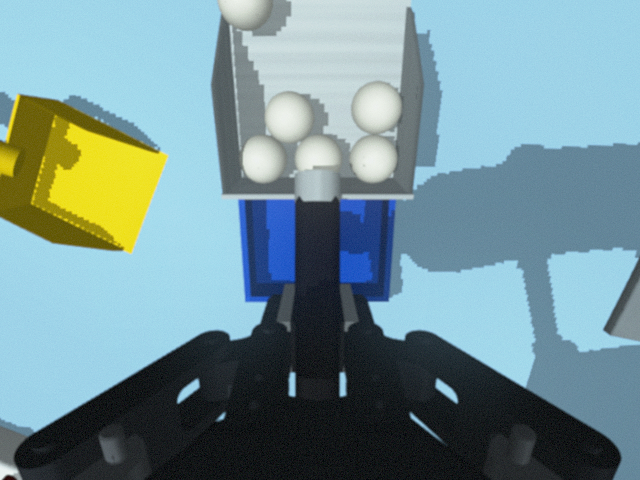

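View pics/s10.png

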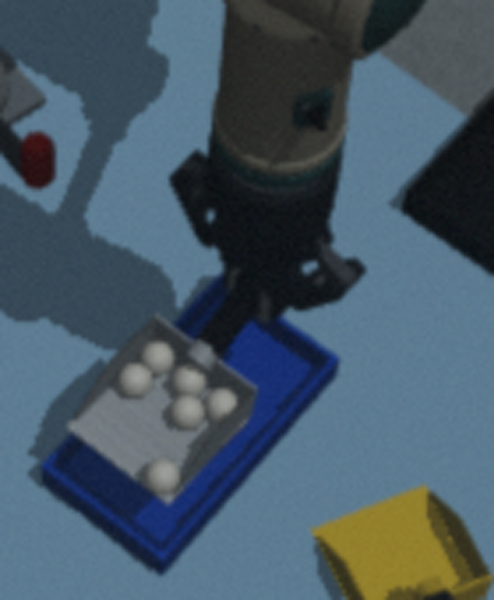

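Request:
servo_tool(increments=[{"slide": [-0.003, 0, 0], "spin": 0}, {"slide": [-0.006, 0, 0], "spin": 0}, {"slide": [-0.006, 0, 0], "spin": 0}, {"slide": [-0.003, 0, 0], "spin": 0}, {"slide": [0.006, -0.008, 0], "spin": 0}, {"slide": [0.012, -0.01, 0], "spin": 0}, {"slide": [0.006, -0.003, 0], "spin": 0}])

```text
clock: 9.9
position: [0.5499, 0.1694, 0.0851]
ee_rot: [-0.0, 1.0, 0.031, 0.001]
contact_force: [1.0, -0.2, -1.4]
width: 0.0164
```

```bash
python3 -c "
from h import *
to([.4856,.1408,.038],3.5)
cv2.imwrite('pics/w11.png',eyes.get_image('wrist'))
S=eyes.get_image('scene'); crop(S,290,200,430,370,'pics/s11.png')
"
```

```text
t 9.9 pos [0.5499 0.1694 0.0851] yaw 3.51 tilt 0.15 F [ 1.  -0.2 -1.4] w 0.0164
tool delta mm [-66.1  24.7  46.9] spin 0.01
pics/s11.png 3.5294117647058822
```

View pics/w11.png

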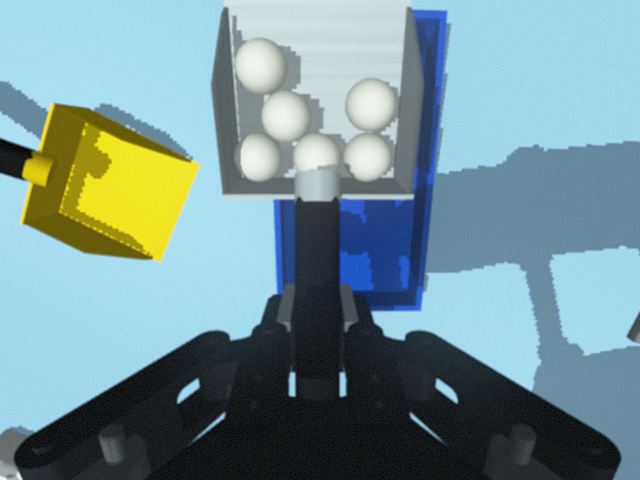

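View pics/s11.png

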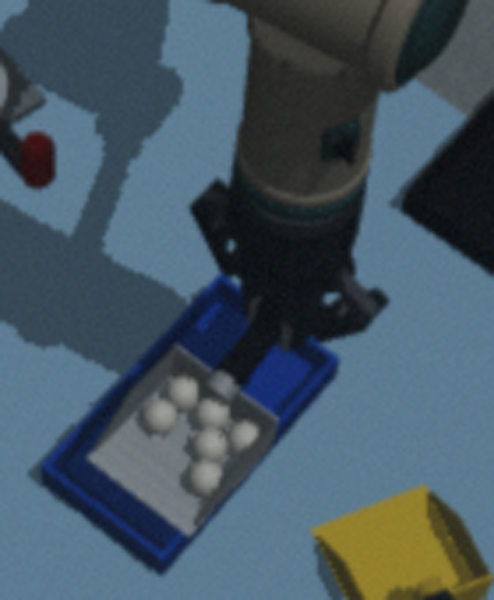

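All six balls are in the scoop, which is tilted back about 11°. I can't pitch the tool to pour, so the dump will be a roll-off from a nearly level blade. I'll set the scoop back down against the far wall, slacken so it levels, and grip again.

Request:
servo_tool(increments=[{"slide": [-0.002, 0.005, 0.005], "spin": 0}, {"slide": [-0.002, 0.008, 0.012], "spin": 0}, {"slide": [-0.002, 0.008, 0.014], "spin": 0}, {"slide": [-0.001, 0.002, 0.014], "spin": 0}, {"slide": [0, 0, 0.007], "spin": 0}, {"slide": [0, 0, 0.002], "spin": 0}, {"slide": [0, 0, 0], "spin": 0}])

```text
clock: 10.7
position: [0.5418, 0.1442, 0.031]
ee_rot: [0.0, 1.0, 0.03, -0.001]
contact_force: [0.6, 0.9, -1.2]
width: 0.0162
```

```bash
python3 -c "
from h import *
to([.543,.1469,.0305],3.5)
cv2.imwrite('pics/w12.png',eyes.get_image('wrist'))
"
```

```text
t 10.7 pos [0.5418 0.1442 0.031 ] yaw 3.47 tilt 0.08 F [ 0.6  0.9 -1.2] w 0.0162
tool delta mm [ 1.4 -2.7  0.5] spin -0.03
```

View pics/w12.png

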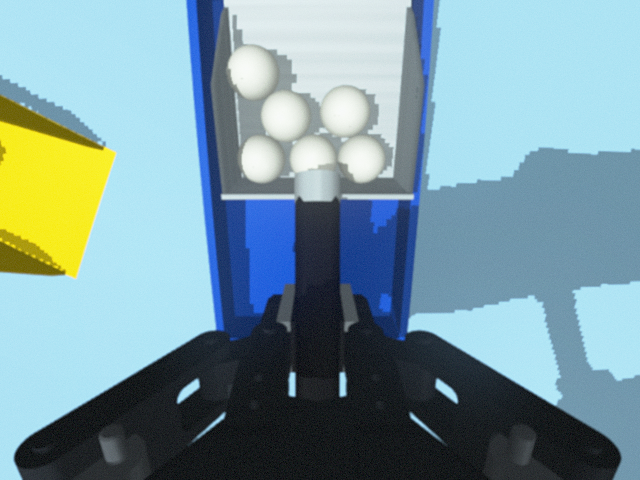

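Request:
servo_tool(increments=[{"slide": [0, -0.0025, 0], "spin": 0}, {"slide": [0.001, 0, 0], "spin": 0}])

```text
clock: 10.95
position: [0.5437, 0.1477, 0.031]
ee_rot: [-0.0, 1.0, 0.03, 0.0]
contact_force: [0.1, 0.5, -1.6]
width: 0.0164
```

Request:
servo_tool(increments=[{"slide": [0, 0, -0.002], "spin": 0}, {"slide": [0.001, 0, -0.003], "spin": 0}, {"slide": [0.001, 0, -0.002], "spin": 0}, {"slide": [0, 0, 0], "spin": 0}, {"slide": [0, 0, 0], "spin": 0}], hand=0.32)

```text
clock: 11.45
position: [0.5456, 0.1474, 0.038]
ee_rot: [0.0, 1.0, 0.03, 0.0]
contact_force: [1.0, -0.4, -0.4]
width: 0.0273
```

```bash
python3 -c "
from h import *
to([.546,.147,.0379],3.5)
cv2.imwrite('pics/w13.png',eyes.get_image('wrist'))
"
```

```text
t 11.45 pos [0.5456 0.1474 0.038 ] yaw 3.47 tilt 0.03 F [ 1.  -0.4 -0.4] w 0.0273
tool delta mm [0.4 0.4 0.1] spin -0.03
```

View pics/w13.png

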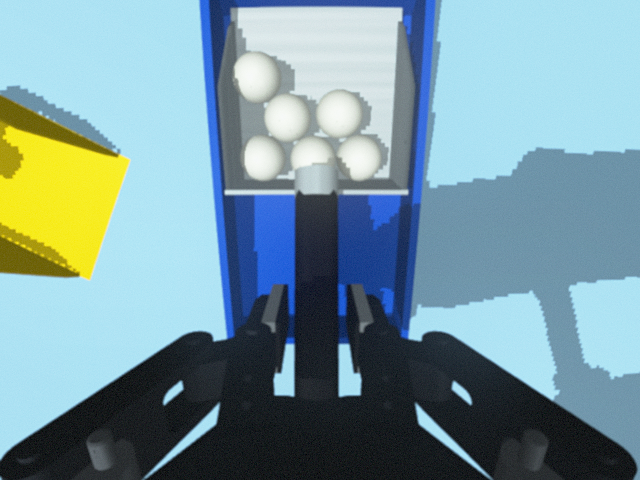

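Request:
servo_tool(increments=[{"slide": [0, 0, 0], "spin": 0}, {"slide": [0, 0, 0], "spin": 0}, {"slide": [0, 0, 0], "spin": 0}, {"slide": [-0.001, 0, 0.001], "spin": 0}, {"slide": [-0.001, 0, 0.001], "spin": 0}, {"slide": [-0.001, 0, 0.001], "spin": 0}, {"slide": [0, 0, 0], "spin": 0}], hand=0, newtons=30)

```text
clock: 12.2
position: [0.5438, 0.1473, 0.0362]
ee_rot: [-0.0, 1.0, 0.03, 0.002]
contact_force: [-0.8, -0.4, 6.2]
width: 0.0175
```

Request:
servo_tool(increments=[{"slide": [0, 0, 0], "spin": 0}, {"slide": [0, 0, 0], "spin": 0}, {"slide": [0, 0, -0.003], "spin": 0}, {"slide": [0, 0, -0.008], "spin": 0}, {"slide": [0, 0, -0.014], "spin": 0}, {"slide": [0, 0, -0.014], "spin": 0}, {"slide": [0, 0, -0.008], "spin": 0}, {"slide": [0, 0, -0.003], "spin": 0}], newtons=110)

```text
clock: 13.0
position: [0.5426, 0.1472, 0.0855]
ee_rot: [0.0, 1.0, 0.03, 0.0]
contact_force: [-0.3, -0.4, -1.5]
width: 0.0164
```

```bash
python3 -c "
from h import *
to([.546,.147,.0379],3.5)
cv2.imwrite('pics/w14.png',eyes.get_image('wrist'))
"
```

```text
t 13.0 pos [0.5426 0.1472 0.0855] yaw 3.48 tilt 0.05 F [-0.3 -0.4 -1.5] w 0.0164
tool delta mm [ 3.4  0.4 47.6] spin -0.02
```

View pics/w14.png

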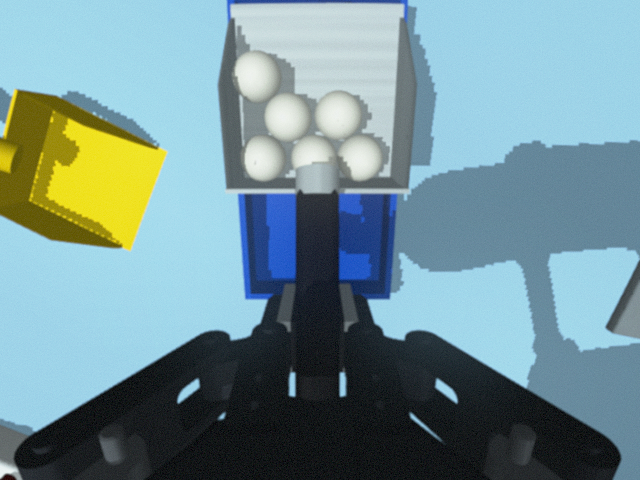

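Request:
servo_tool(increments=[{"slide": [0, 0, -0.005], "spin": 0}, {"slide": [0, 0, -0.012], "spin": 0}, {"slide": [0, 0, -0.02], "spin": 0}, {"slide": [0, 0, -0.025], "spin": 0}, {"slide": [0, 0, -0.025], "spin": 0}, {"slide": [-0.0025, 0.003, -0.018], "spin": 0}, {"slide": [-0.005, 0.006, -0.01], "spin": 0}, {"slide": [-0.0075, 0.009, -0.005], "spin": 0}])

```text
clock: 13.85
position: [0.5285, 0.1281, 0.2058]
ee_rot: [0.0, 1.0, 0.031, 0.001]
contact_force: [0.3, -0.2, -1.4]
width: 0.0167
```

Request:
servo_tool(increments=[{"slide": [-0.01, 0.012, 0], "spin": 0}, {"slide": [-0.0125, 0.0155, 0], "spin": 0}, {"slide": [-0.015, 0.0185, 0], "spin": 0}, {"slide": [-0.0175, 0.0215, 0], "spin": 0}, {"slide": [-0.019, 0.023, 0], "spin": 0}, {"slide": [-0.019, 0.023, 0], "spin": 0}, {"slide": [-0.019, 0.023, 0], "spin": 0}, {"slide": [-0.019, 0.023, 0], "spin": 0}])

```text
clock: 14.65
position: [0.4045, -0.0402, 0.2037]
ee_rot: [-0.0, 1.0, 0.03, -0.001]
contact_force: [0.4, -0.7, -2.0]
width: 0.0165
```

Request:
servo_tool(increments=[{"slide": [-0.019, 0.023, 0], "spin": 0}, {"slide": [-0.019, 0.023, 0], "spin": 0}, {"slide": [-0.0165, 0.02, 0], "spin": 0}, {"slide": [-0.014, 0.017, 0], "spin": 0}, {"slide": [-0.0115, 0.014, 0], "spin": 0}, {"slide": [-0.009, 0.011, 0], "spin": 0}, {"slide": [-0.006, 0.008, 0], "spin": 0}, {"slide": [-0.003, 0.005, 0], "spin": 0}])

```text
clock: 15.45
position: [0.3153, -0.1658, 0.2042]
ee_rot: [-0.0, 1.0, 0.03, -0.001]
contact_force: [0.4, 0.3, -0.4]
width: 0.0164
```

```bash
python3 -c "
from h import *
to([.412,-.178,.205],3.5)
cv2.imwrite('pics/w15.png',eyes.get_image('wrist'))
S=eyes.get_image('top'); crop(S,280,120,520,320,'pics/t15.png')
"
```

```text
t 15.45 pos [ 0.3153 -0.1658  0.2042] yaw 3.38 tilt 0.08 F [ 0.4  0.3 -0.4] w 0.0164
tool delta mm [95.8 17.9 -0.9] spin -0.12
pics/t15.png 3.0
```

View pics/w15.png

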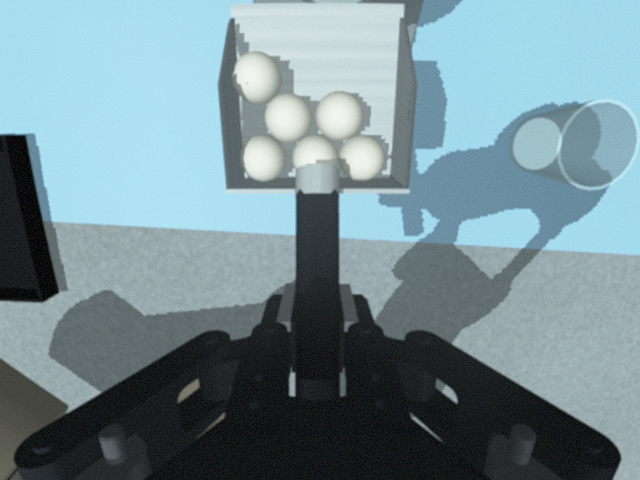

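View pics/t15.png

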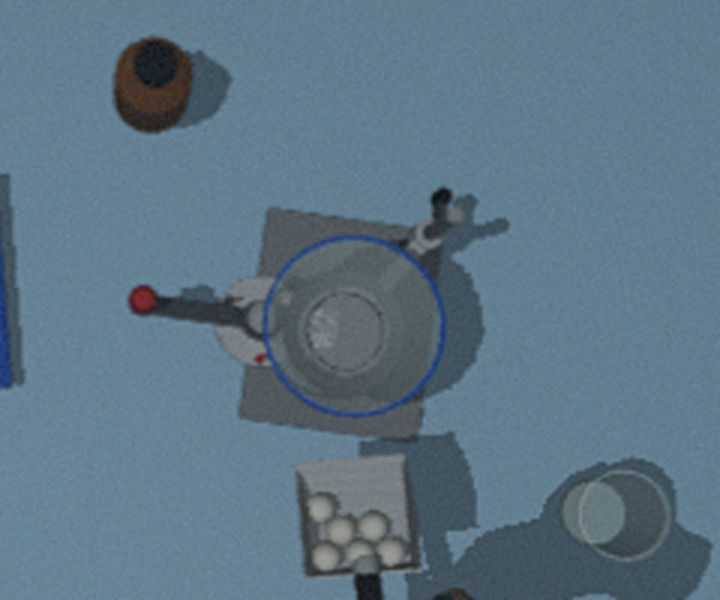

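```bash
python3 -c "
from h import *
C=cam('top')
g=lambda l:[(280+a/3,120+b/3) for a,b in l]
print(atz(C,g([(296,466),(405,456)]),.174)); print(atz(C,g([(354,326)]),.15), atz(C,g([(307,577),(419,568)]),.203))
to([.412,-.178,.205],3.5)
"
```

```text
[[ 0.44540594 -0.11981379  0.174     ]
 [ 0.45121176 -0.20004018  0.174     ]]
[[ 0.54983845 -0.16949694  0.15      ]] [[ 0.36630981 -0.12177013  0.203     ]
 [ 0.37119857 -0.20176707  0.203     ]]
t 15.55 pos [ 0.3163 -0.1659  0.2045] yaw 3.39 tilt 0.03 F [ 0.1 -0.1 -2.1] w 0.0164
tool delta mm [94.9 17.8 -0.5] spin -0.11
```

Request:
servo_tool(increments=[{"slide": [0, 0.005, 0], "spin": 0}, {"slide": [0, 0.007, 0], "spin": 0}, {"slide": [0, 0.004, 0], "spin": 0}, {"slide": [0.01, 0, 0], "spin": 0}, {"slide": [0.036, 0, 0], "spin": 0}, {"slide": [0.038, 0, 0], "spin": 0}, {"slide": [0, 0, 0], "spin": 0}, {"slide": [0, 0, 0], "spin": 0}])

```text
clock: 16.35
position: [0.4026, -0.1759, 0.2043]
ee_rot: [-0.0, 1.0, 0.031, -0.001]
contact_force: [0.2, 0.2, -0.9]
width: 0.0165
```

```bash
python3 -c "
from h import *
to([.412,-.178,.205],3.5)
cv2.imwrite('pics/w16.png',eyes.get_image('wrist'))
S=eyes.get_image('scene'); crop(S,170,80,340,260,'pics/s16.png')
"
```

```text
t 16.35 pos [ 0.4026 -0.1759  0.2043] yaw 3.58 tilt 0.09 F [ 0.2  0.2 -0.9] w 0.0165
tool delta mm [ 9.3  2.7 -0.7] spin 0.08
pics/s16.png 3.3333333333333335
```

View pics/w16.png

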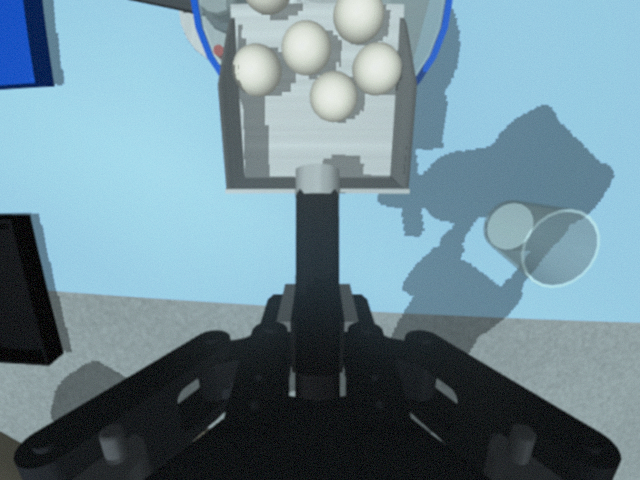

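View pics/s16.png

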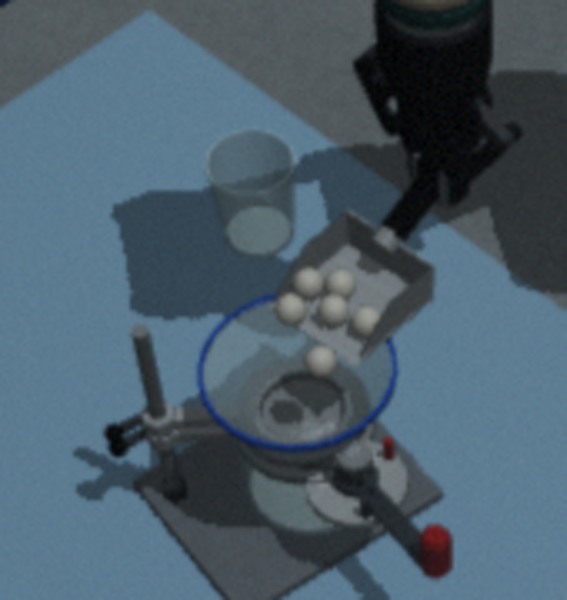

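Request:
servo_tool(increments=[{"slide": [0, 0, 0], "spin": 0}, {"slide": [0, 0, 0], "spin": 0}])

```text
clock: 16.65
position: [0.4011, -0.1764, 0.2049]
ee_rot: [0.0, 1.0, 0.03, 0.0]
contact_force: [-0.4, -1.2, -1.2]
width: 0.0164
```

```bash
python3 -c "
from h import *
cv2.imwrite('pics/w17.png',eyes.get_image('wrist'))
"
```

```text
(no output)
```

View pics/w17.png

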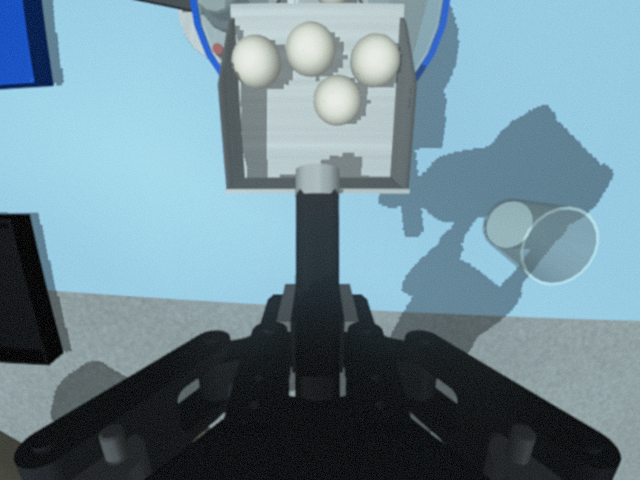

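Request:
servo_tool(increments=[{"slide": [0.02, 0, 0], "spin": 0}, {"slide": [0.036, 0, 0], "spin": 0}, {"slide": [-0.02, 0, 0], "spin": 0}, {"slide": [-0.03, 0, 0], "spin": 0}, {"slide": [0, 0, 0], "spin": 0}, {"slide": [0, 0, 0], "spin": 0}])

```text
clock: 17.3
position: [0.4076, -0.1763, 0.2052]
ee_rot: [0.0, 1.0, 0.03, 0.001]
contact_force: [0.6, -0.8, -0.2]
width: 0.0164
```

```bash
python3 -c "
from h import *
cv2.imwrite('pics/w18.png',eyes.get_image('wrist'))
S=eyes.get_image('scene'); crop(S,170,80,340,260,'pics/s18.png')
"
```

```text
pics/s18.png 3.3333333333333335
```

View pics/w18.png

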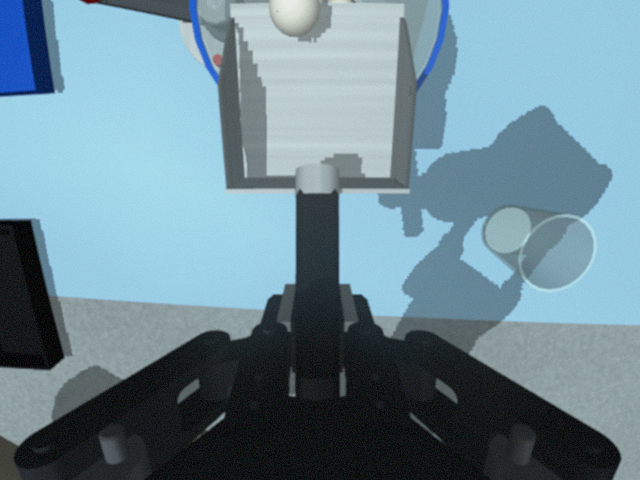

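View pics/s18.png

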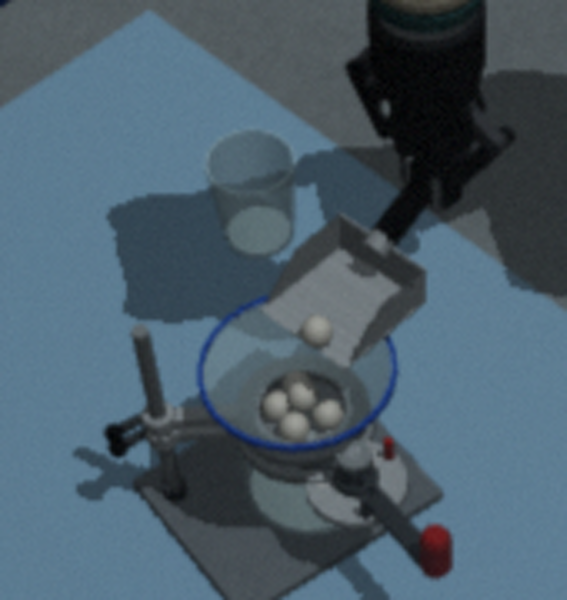

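Five balls are in or dropping and the last is at the lip. I'll wait briefly and look again.

Request:
servo_tool(increments=[{"slide": [0, 0, 0], "spin": 0}, {"slide": [0, 0, 0], "spin": 0}, {"slide": [0, 0, 0], "spin": 0}])

```text
clock: 17.7
position: [0.4081, -0.1761, 0.2048]
ee_rot: [0.0, 1.0, 0.03, 0.0]
contact_force: [0.9, 0.1, -1.8]
width: 0.0163
```

```bash
python3 -c "
from h import *
to([.56,.147,.2],3.5)
S=eyes.get_image('scene'); crop(S,170,80,340,260,'pics/s19.png')
S=eyes.get_image('top'); crop(S,280,120,520,320,'pics/t19.png')
"
```

```text
t 17.7 pos [ 0.4081 -0.1761  0.2048] yaw 3.49 tilt 0.01 F [ 0.9  0.1 -1.8] w 0.0163
tool delta mm [ 171.3 -313.2    4.7] spin -0.01
pics/s19.png 3.3333333333333335
pics/t19.png 3.0
```

View pics/s19.png

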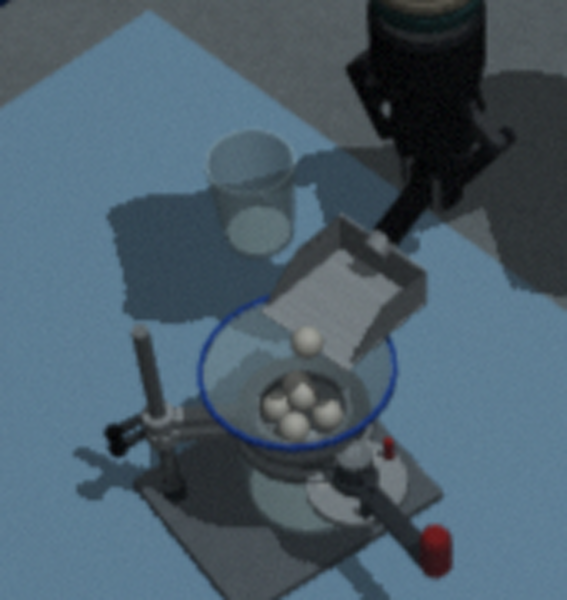

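View pics/t19.png

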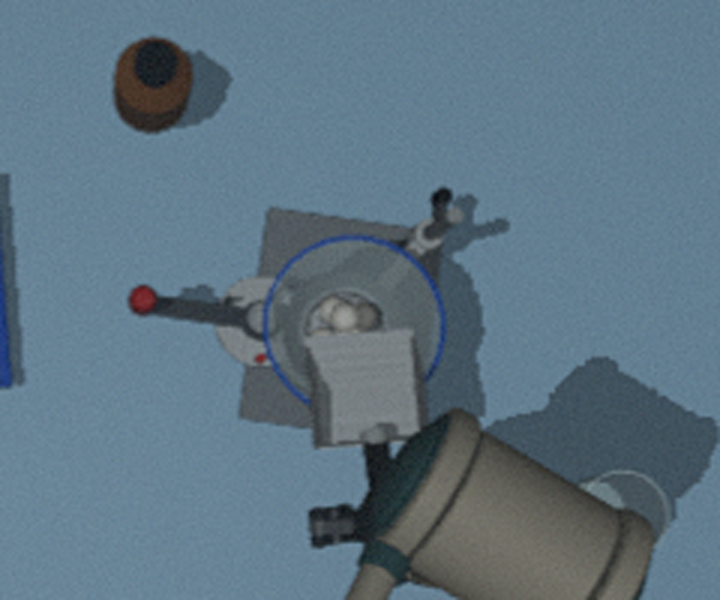

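Request:
servo_tool(increments=[{"slide": [-0.005, -0.005, -0.01], "spin": 0}, {"slide": [0.002, -0.02, 0], "spin": 0}, {"slide": [0.014, -0.04, 0], "spin": 0}, {"slide": [0.016, -0.044, 0], "spin": 0}, {"slide": [0.016, -0.044, 0], "spin": 0}, {"slide": [0.016, -0.044, 0], "spin": 0}, {"slide": [0.016, -0.044, 0], "spin": 0}, {"slide": [0.016, -0.035, 0.01], "spin": 0}])

```text
clock: 18.6
position: [0.4827, 0.1078, 0.2068]
ee_rot: [-0.0, 1.0, 0.031, 0.002]
contact_force: [1.6, -1.0, -0.8]
width: 0.0167
```

Request:
servo_tool(increments=[{"slide": [0.013, -0.025, 0.02], "spin": 0}, {"slide": [0.007, -0.013, 0.03], "spin": 0}, {"slide": [0, 0, 0.03], "spin": 0}, {"slide": [0, 0, 0.02], "spin": 0}, {"slide": [0, 0, 0], "spin": 0}])

```text
clock: 19.1
position: [0.4969, 0.1441, 0.1027]
ee_rot: [0.0, 1.0, 0.031, -0.003]
contact_force: [0.1, 0.0, -1.4]
width: 0.0161
```

```bash
python3 -c "
from h import *
to([.50,.1445,.037],3.5)
cv2.imwrite('pics/w20.png',eyes.get_image('wrist'))
S=eyes.get_image('scene'); crop(S,170,80,430,360,'pics/s20.png')
"
```

```text
t 19.1 pos [0.4969 0.1441 0.1027] yaw 3.51 tilt 0.37 F [ 0.1  0.  -1.4] w 0.0161
tool delta mm [ 3.5 -0.3 65.7] spin 0.01
pics/s20.png 2.142857142857143
```

View pics/w20.png

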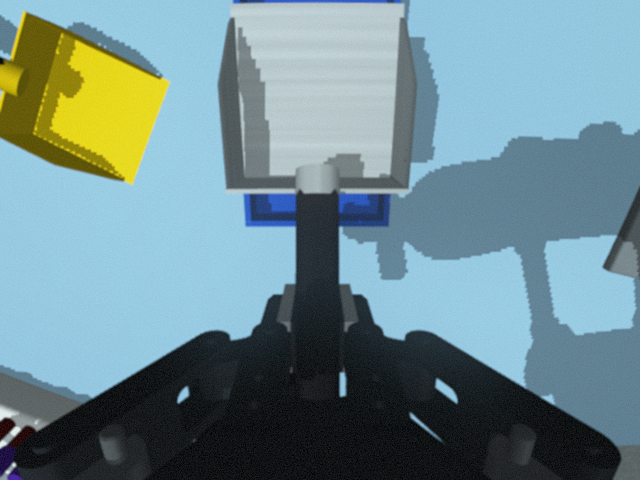

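View pics/s20.png

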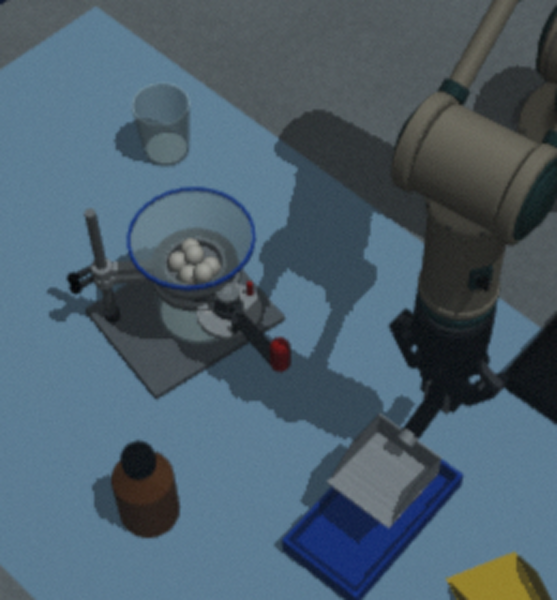

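Request:
servo_tool(increments=[{"slide": [0.005, 0, 0.02], "spin": 0}, {"slide": [0, 0, 0.025], "spin": 0}, {"slide": [0, 0, 0.015], "spin": 0}, {"slide": [0, 0, 0.006], "spin": 0}, {"slide": [0, 0, 0], "spin": 0}])

```text
clock: 19.7
position: [0.5051, 0.1443, 0.0396]
ee_rot: [-0.0, 1.0, 0.03, 0.001]
contact_force: [-1.5, 0.3, -0.7]
width: 0.016
```

```bash
python3 -c "
from h import *
to([.50,.1445,.037],3.5)
"
```

```text
t 19.7 pos [0.5051 0.1443 0.0396] yaw 3.46 tilt 0.07 F [-1.5  0.3 -0.7] w 0.016
tool delta mm [-5.1 -0.5  2.5] spin -0.04
```

Request:
servo_tool(increments=[{"slide": [0, 0, 0.0025], "spin": 0}, {"slide": [0, 0, 0], "spin": 0}])

```text
clock: 19.9
position: [0.5053, 0.1445, 0.0373]
ee_rot: [-0.0, 1.0, 0.03, 0.001]
contact_force: [0.4, 0.3, -0.6]
width: 0.0163
```

Request:
servo_tool(increments=[{"slide": [0, 0, 0], "spin": 0}, {"slide": [0, 0, 0], "spin": 0}, {"slide": [0, 0, 0], "spin": 0}, {"slide": [0, 0, 0], "spin": 0}, {"slide": [0, 0, -0.02], "spin": 0}, {"slide": [0, 0, -0.03], "spin": 0}, {"slide": [0, 0, -0.04], "spin": 0}, {"slide": [0, 0, -0.04], "spin": 0}], hand=0.7)

```text
clock: 20.7
position: [0.504, 0.1443, 0.1673]
ee_rot: [0.0, 1.0, 0.03, -0.001]
contact_force: [0.9, 0.5, 0.4]
width: 0.0599
```

```bash
python3 -c "
from h import *
to([.574,-.011,.25],3.5)
cv2.imwrite('pics/w21.png',eyes.get_image('wrist'))
"
```

```text
t 20.7 pos [0.504  0.1443 0.1673] yaw 3.47 tilt 0.07 F [0.9 0.5 0.4] w 0.0599
tool delta mm [ 60.4 159.3 -82.7] spin -0.03
```

View pics/w21.png

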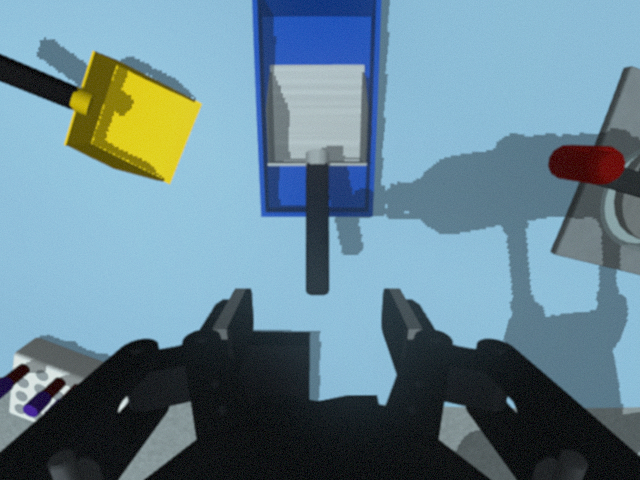

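Request:
servo_tool(increments=[{"slide": [0, 0, -0.01], "spin": -6}, {"slide": [0, 0, -0.005], "spin": -8.5}, {"slide": [0, 0, 0], "spin": -8.5}, {"slide": [0, 0, 0], "spin": -8.5}, {"slide": [0, 0, 0], "spin": -8.5}, {"slide": [0, 0, 0], "spin": -8.5}, {"slide": [0, 0, 0], "spin": -8.5}, {"slide": [0, 0, 0], "spin": -8.5}], hand=0.8)

```text
clock: 21.55
position: [0.5044, 0.1444, 0.181]
ee_rot: [0.0, 0.823, 0.569, -0.0]
contact_force: [0.0, 0.5, -0.2]
width: 0.0686
```

Request:
servo_tool(increments=[{"slide": [0, 0, 0], "spin": -8.5}, {"slide": [0, 0, 0], "spin": -4}, {"slide": [-0.02, 0.013, 0], "spin": 0}, {"slide": [-0.035, 0.023, 0], "spin": 0}, {"slide": [-0.035, 0.023, 0], "spin": 0}, {"slide": [-0.035, 0.023, 0], "spin": 0}, {"slide": [-0.018, 0.01, 0], "spin": 0}, {"slide": [0, 0, 0], "spin": 0}])

```text
clock: 22.35
position: [0.5755, -0.0135, 0.1808]
ee_rot: [0.001, 0.759, 0.651, -0.0]
contact_force: [-0.6, 0.0, 0.2]
width: 0.0684
```

```bash
python3 -c "
from h import *
to([.574,-.0112,.1015],81.5)
C=cam('wrist'); cv2.imwrite('pics/w22.png',eyes.get_image('wrist'))
print(proj(C,[[.574,-.0112,.136],[.574,-.0112,.096]]))
S=eyes.get_image('top'); crop(S,280,120,520,320,'pics/t22.png')
"
```

```text
t 22.35 pos [ 0.5755 -0.0135  0.1808] yaw 81.28 tilt 0.07 F [-0.6  0.   0.2] w 0.0684
tool delta mm [ 2.2 -1.9 79.3] spin -0.22
[[313.84713571 263.53327426]
 [314.27925885 243.90518213]]
pics/t22.png 3.0
```

View pics/w22.png

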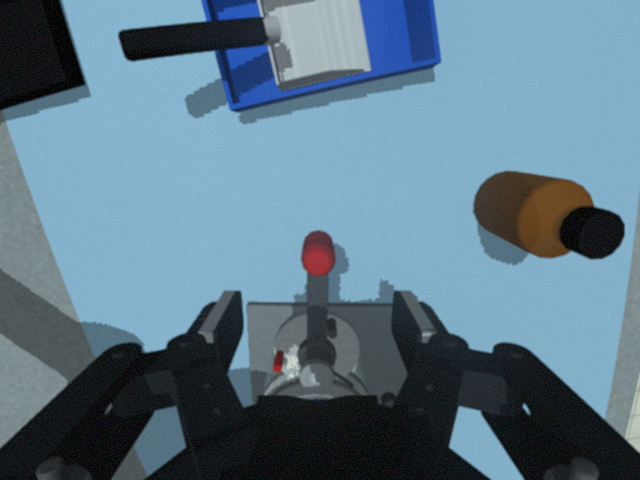

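View pics/t22.png

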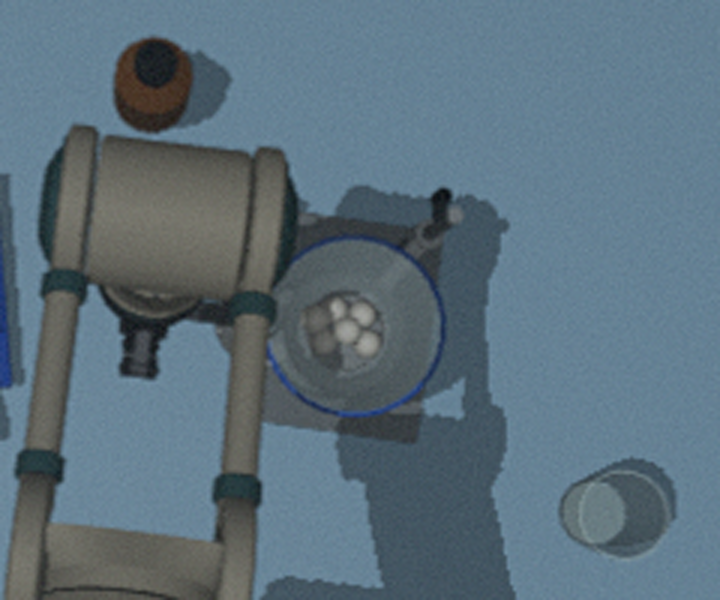

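Request:
servo_tool(increments=[{"slide": [0.002, 0, 0.015], "spin": 0}, {"slide": [0.001, 0, 0.025], "spin": 0}, {"slide": [0, 0, 0.025], "spin": 0}, {"slide": [0, 0, 0.011], "spin": 0}, {"slide": [0, 0, 0.003], "spin": 0}, {"slide": [0, 0, 0], "spin": 0}])

```text
clock: 23.05
position: [0.5748, -0.0071, 0.1025]
ee_rot: [0.0, 0.757, 0.653, 0.0]
contact_force: [-0.3, -0.3, -0.6]
width: 0.0682
```

Request:
servo_tool(increments=[{"slide": [0, 0, 0], "spin": 0}, {"slide": [0, 0, 0], "spin": 0}, {"slide": [0, 0, 0], "spin": 0}, {"slide": [0, 0, 0], "spin": 0}, {"slide": [0, 0, 0], "spin": 0}, {"slide": [0, 0, 0], "spin": 0}], hand=0, newtons=60)

```text
clock: 23.65
position: [0.5761, -0.0079, 0.1034]
ee_rot: [0.001, 0.758, 0.653, 0.001]
contact_force: [2.6, 0.1, 5.0]
width: 0.0202
```

```bash
python3 -c "
from h import *
to([.574,-.0112,.1015],81.5)
C=cam('wrist'); cv2.imwrite('pics/w23.png',eyes.get_image('wrist'))
"
```

```text
t 23.65 pos [ 0.5761 -0.0079  0.1034] yaw 81.46 tilt 0.19 F [2.6 0.1 5. ] w 0.0202
tool delta mm [-3.6 -1.6  1.9] spin -0.04
```

View pics/w23.png

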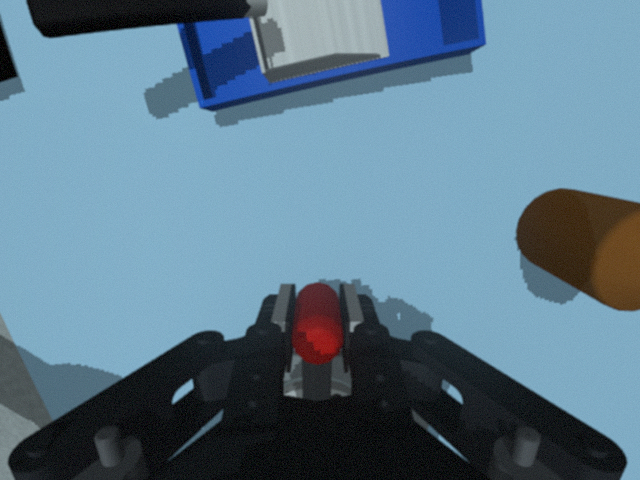

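Request:
servo_tool(increments=[{"slide": [-0.0003, -0.0066, -0.001], "spin": -4}, {"slide": [-0.0009, -0.0132, 0], "spin": -8}, {"slide": [-0.0009, -0.0132, 0], "spin": -8}])

```text
clock: 24.0
position: [0.5421, -0.0085, 0.1034]
ee_rot: [0.0, 0.631, 0.776, 0.0]
contact_force: [2.0, -2.1, 2.2]
width: 0.0207
```

```bash
cat > arc.py <<'E'
from h import *
p=np.array([.560,-.1057]); s,M=pose(); d=s['position'][:2]-p
y=np.degrees(np.arctan2(M[1,0],M[0,0])); print('t',s['clock'],'R',np.hypot(*d)*1000,'ang',np.degrees(np.arctan2(d[1],d[0]))-81.5,'yaw',y-81.5,'F tool',(M.T@s['contact_force']).round(1),'z',s['position'][2],'w',s['width'])
E
python3 arc.py
```

```text
t 24.0 R 98.83065322905685 ang 18.949531199865476 yaw 20.276582307843228 F tool [-2.4  1.6 -2.2] z 0.10340298398706103 w 0.020672315390641145
```

Request:
servo_tool(increments=[{"slide": [-0.0009, -0.0134, 0], "spin": -8}, {"slide": [-0.0009, -0.0134, 0], "spin": -8}, {"slide": [-0.0009, -0.0134, 0], "spin": -8}, {"slide": [-0.0009, -0.0134, 0], "spin": -8}, {"slide": [-0.0009, -0.0134, 0], "spin": -8}, {"slide": [-0.0009, -0.0134, 0], "spin": -8}])

```text
clock: 24.6
position: [0.4773, -0.0536, 0.1034]
ee_rot: [-0.0, 0.261, 0.965, 0.001]
contact_force: [1.5, -0.1, 2.7]
width: 0.0203
```

```bash
python3 arc.py
```

```text
t 24.6 R 97.75208472734191 ang 66.31518085549257 yaw 68.21543609136776 F tool [-1.3  0.6 -2.7] z 0.10340823283180983 w 0.020332328382325293
```

Request:
servo_tool(increments=[{"slide": [-0.0004, -0.009, 0], "spin": -5}, {"slide": [0, -0.003, 0], "spin": -1.5}, {"slide": [0, 0, 0], "spin": 0}, {"slide": [0, 0, 0], "spin": 0}])

```text
clock: 25.0
position: [0.472, -0.0635, 0.1034]
ee_rot: [-0.0, 0.209, 0.978, 0.001]
contact_force: [0.7, 4.8, 4.4]
width: 0.0201
```

```bash
python3 arc.py; python3 -c "
from h import *
C=cam('wrist'); cv2.imwrite('pics/w24.png',eyes.get_image('wrist'))
S=eyes.get_image('scene'); crop(S,170,80,340,280,'pics/s24.png')
"
```

```text
t 25.0 R 97.60409710306737 ang 72.86252152123603 yaw 74.38345629988032 F tool [ 1.3  4.7 -4.4] z 0.1033789637186564 w 0.020056666680010205
pics/s24.png 3.0
```

View pics/w24.png

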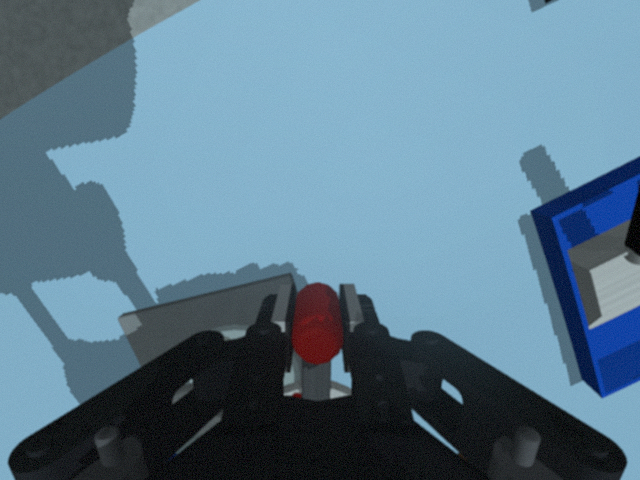

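View pics/s24.png

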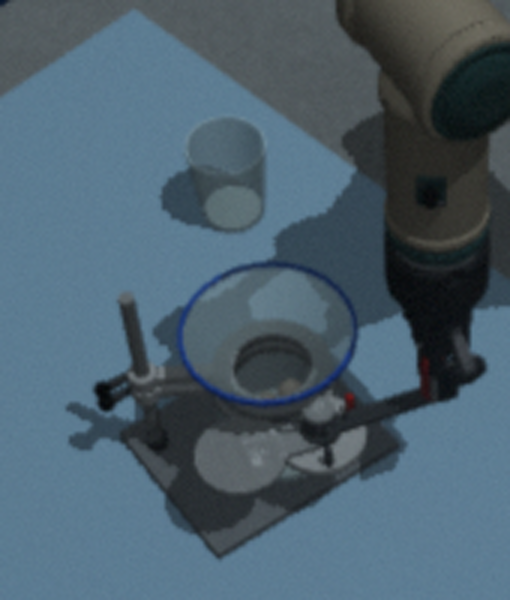

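Request:
servo_tool(increments=[{"slide": [0, -0.002, 0], "spin": -0.5}, {"slide": [0, -0.001, 0], "spin": 0}, {"slide": [0, 0, 0], "spin": 0}])

```text
clock: 25.4
position: [0.472, -0.0636, 0.1034]
ee_rot: [0.0, 0.205, 0.979, 0.004]
contact_force: [4.1, 14.7, 3.8]
width: 0.0201
```

```bash
python3 arc.py
```

```text
t 25.4 R 97.58203624559987 ang 72.94901636919158 yaw 74.7857094757654 F tool [ 2.2 15.1 -3.7] z 0.10337325282637724 w 0.02011858167747435
```

Request:
servo_tool(increments=[{"slide": [0, -0.001, 0], "spin": 0}, {"slide": [0, -0.001, 0], "spin": 0}, {"slide": [0, 0, 0], "spin": 0}])

```text
clock: 25.7
position: [0.4719, -0.0636, 0.1034]
ee_rot: [0.001, 0.206, 0.979, 0.005]
contact_force: [7.3, 19.9, 4.0]
width: 0.0201
```

```bash
python3 arc.py; python3 -c "
from h import *
S=eyes.get_image('scene'); crop(S,190,130,330,270,'pics/s25.png')
S=eyes.get_image('top'); crop(S,330,160,470,280,'pics/t25.png')
"
```

```text
t 25.7 R 97.59401298110072 ang 72.97586790224395 yaw 74.72753821174757 F tool [ 1.3 21.2 -3.8] z 0.10339752530424144 w 0.020070896361523788
pics/s25.png 4.285714285714286
pics/t25.png 5.0
```

View pics/s25.png

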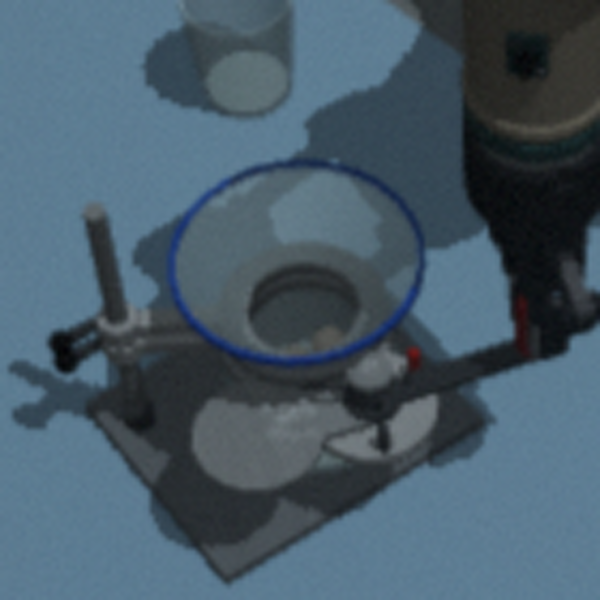

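View pics/t25.png

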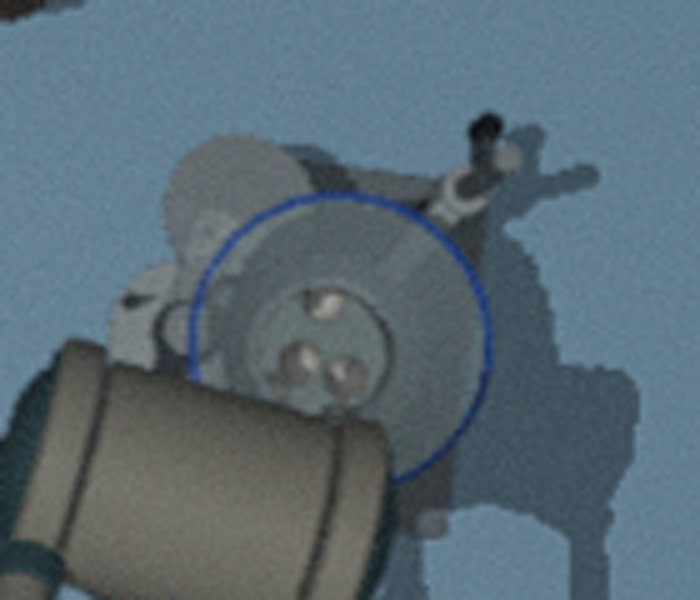

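The pose stopped moving while the force rose from 5 to 21 N, so the lever is on its stop. I'll check full views for stray balls.

```bash
python3 arc.py; python3 -c "
from h import *
cv2.imwrite('pics/s26.png',eyes.get_image('scene')); cv2.imwrite('pics/t26.png',eyes.get_image('top'))
t=cv2.imread('pics/t26.png'); C=cam('top')
crop(t,360,200,430,260,'pics/t26c.png')
L=cv2.convertScaleAbs(cv2.imread('pics/s26.png')[170:250,220:310],alpha=2.2); cv2.imwrite('pics/s26c.png',cv2.resize(L,None,fx=7,fy=7,interpolation=cv2.INTER_CUBIC))
"
```

```text
t 25.8 R 97.60011284692936 ang 72.97018138767118 yaw 74.73912199109716 F tool [ 2.4 20.3 -2.7] z 0.10337247658748633 w 0.02051169110921334
pics/t26c.png 10.0
```

View pics/s26.png

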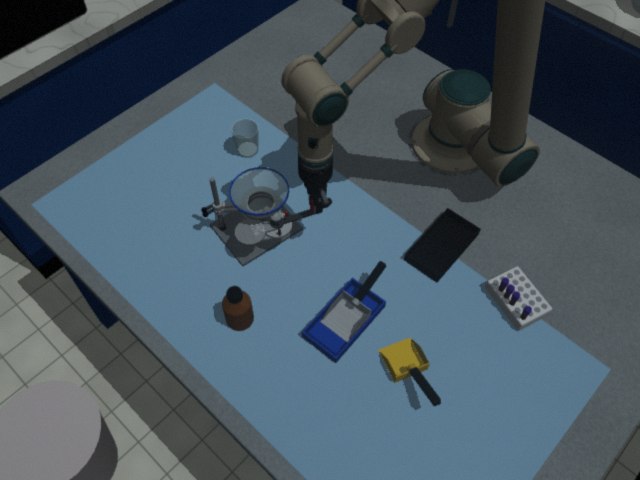

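View pics/t26.png

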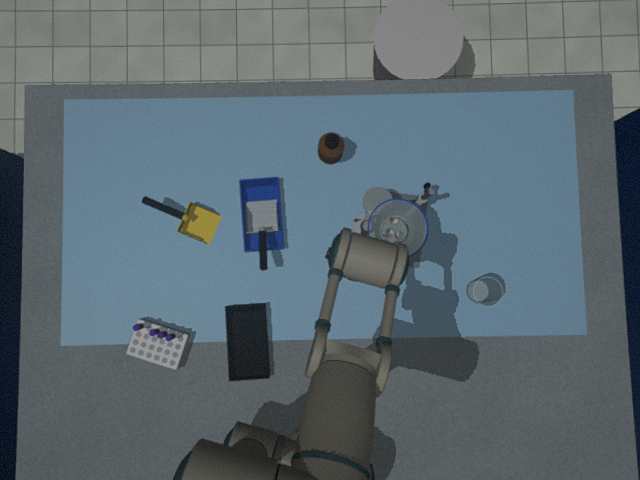

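View pics/t26c.png

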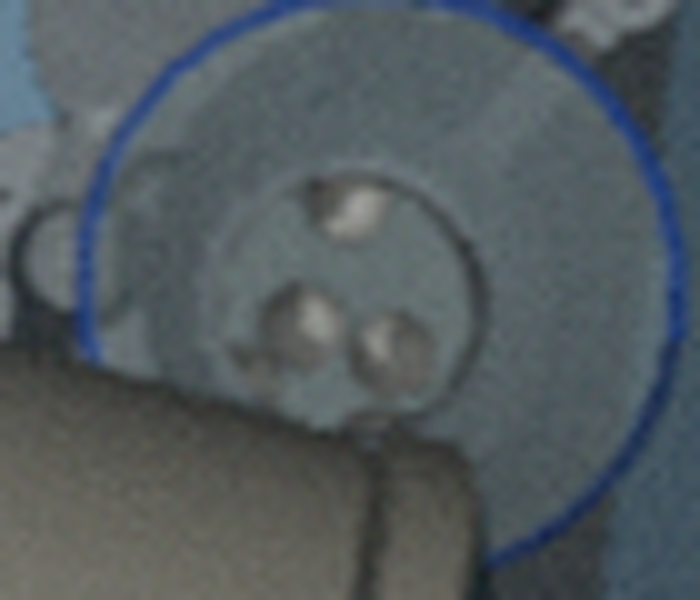

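View pics/s26c.png

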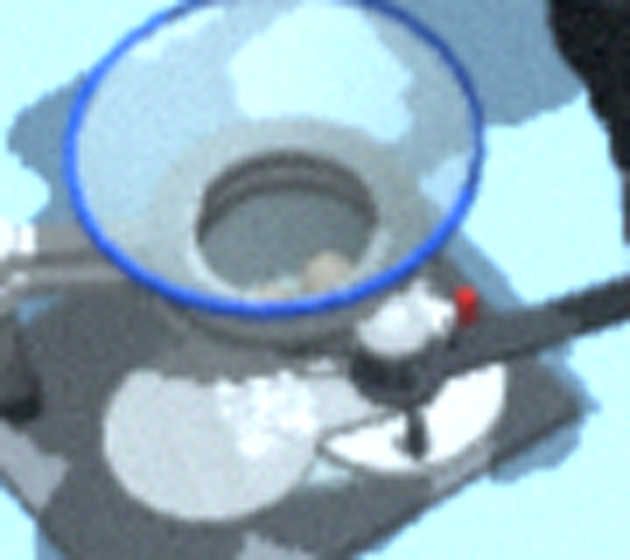

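```bash
python3 arc.py; python3 -c "
from rig import manip
print(manip.sign_off())"
```

```text
t 25.9 R 97.58263590524415 ang 72.98245813850494 yaw 74.73853164223692 F tool [ 2.1 20.2 -2.7] z 0.10339038386297938 w 0.020392998792682616
the job is handed in; nothing more can be done
None
```

The job is done and handed in at 25.9 s. The scoop carried all six balls into the funnel with the valve shut, without the gripper touching them. I then laid the scoop back in the tray and swung the lever to its stop, where the gripper still holds it with a 60 N grip.

**Last checks:**
- **Lever at its stop:** the knob stopped moving while the push rose from 5 to about 20 N. I measured the turn as 73.0° from the finger position and 74.7° from the hand's rotation, against 74.5° expected. I put the difference down to a few mm of error in where I placed the pivot.
- **Balls in the jar:** the funnel and bore look empty. Three balls show clearly on the jar floor and parts of about two more. The sixth is hidden by the valve and the arm, so I did not see all six.
- **Everything else:** no stray balls on the bench. The scoop lies in the tray, and the bottle, beaker and rack stand where they were.

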